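Load the chamfering machine's hopper from a pin tray and start it

ROBOT

A 7-joint arm with a two-finger parallel gripper is mounted at the origin on the work surface. World frame = base frame: x ahead of the robot, y to its left, z up, the work surface at z = 0. Lengths are in m, angles in rad, forces in N, time in s.
With the tool pointing down it reaches from about 0.35 to 0.9 m from the base axis. Payload 8.1 kg.
Tool frame: the origin (TCP) lies midway between the tips of the shut fingers; the grasp point (between the pads) lies 19 mm behind it; z points along the fingers, y is the line along which they close (so a half turn about z gives the same grasp; the last joint's range is limited). The gripper opens to 92 mm and grips with 3 to 60 N. Pads are 19 mm wide; open, the fingers measure 130 mm over their backs; the gripper's body (75 mm by 190 mm) begins 47 mm behind the grasp point.
Start: joints at [-1.419, 0.434, 0.025, 1.573, -0.012, 1.134, -0.075], TCP at [0.158, 0.605, 0.227] pointing down, gripper open.
Joint ranges: [-2.62, 2.62], [-0.44, 2.09], [-1.27, 1.32], [0.08, 2.57], [-1.32, 4.46], [0.12, 2], [-2.74, 2.74]. Speed limits (rad/s): [2.22, 2.22, 3.01, 3.01, 3.14, 3.14, 3.14].

INTERFACE

Orientations are given as a rotation vector (axis times angle).
In Python, from cell import arm gives the robot as it stands.
- The arm moves only by the tool send_rows, never from a script. Its argument "increments" is a list of rows, each a list of 3 entries, a list of its own where there are three numbers: the finger opening in cm, from 0 to 9.18, then the shift along the tool's x, y, z in cm, then the turn, a rotation vector about the tool's x, y, z in rad. A call has 1 to 5 rows; each row shifts and turns the commanded pose from where the row before left it, along the tool's axes as they then stand; what a row does not reach is not made up. A row lasts 1/10 s, in which the tool goes at most 50 mm and 8.59 degrees, less where a joint would pass 70% of its speed; a pose out of reach is approached as far as the arm can. A call is refused whole if a number of a shift passes 5 or a number of a turn 0.15, either way. A call with a gripper value outside its range is refused whole. The fingers move at their own pace and stop on an object; "force" is the grip in N (left out, the last holds). Time passes only in rows, so rows that do not move let the fingers close. It gives the time, the measured TCP pose, the force, the opening and the grip force at its end, in the units of the state.
- arm.observe(): the state, without advancing time (a new reading comes with each control period).
- arm.get_image(name): name is "scene" or "side" or "wrist"; returns the picture (384x512x3 uint8, red, green, blue); there is no depth.
- arm.camera_params(name): a dict with "camera_matrix" (3x3 intrinsics, pixels), "R" (3x3) and "t" (3): a world point X has camera coordinates R X + t. Camera axes: x right, y down, z forward; pixel columns grow to the right and rows downward; lengths in m; the calibration is good to about 2 mm. A picture is of the moment at which its call begins: read the wrist's pose just before it. camera_params takes no time and is no camera call; for the wrist camera it gives the pose at the moment of the call.
- arm.sign_off(): hands the job in; it is judged then, once.
The state is a dict: "clock": time; "joints": joint angles; "dq": joint speeds; "joint_efforts": joint torques, N m; "position": TCP position; "ee_rot": TCP orientation; "force": force on the tool from outside, world axes, zero at the start; "ft_torque": the same for the moment, N m; "width": opening from 0.0 (shut) to 1.0 (fully open); "gripper_force": force on a finger pad.
Only numpy, scipy, OpenCV 4.12 (cv2) and the standard library are available. Lean on these libraries where they do the work, as an engineer would, in place of code of your own. Each camera call takes 0.05 s, during which the arm holds its last target. There are 200 camera calls.

TASK

Pull the tray of round pins (not the one of flat strips) right out of the rack by its upright end tab, set it down on the open bench and let go. Then take it by the handle at its back, turn it so the pins line up with the hopper slot of the chamfering machine, and tip all three pins in so that they lie flat in the slot; leave the pins to the tray, do not take them in the fingers. Stand the empty tray upright on the bench clear of the rack, press the big round membrane key on the machine until you feel it resist firmly, and leave the other things on the bench where they are.

Things in the scene. Friction and masses are not known exactly. Their poses are not given: they have to be found in the camera images.
- tray_mid (a point): Pin tray, bare aluminium, 0.25 kg, 3 loose pins in it. Point: tray origin, 20 mm above its underside. x along the pins (ends, 40 mm high, at -70 and +70), z up. Flat floor y -45 to 25; at +y it bends up 30 deg into a ramp to the pouring lip; at -y a 40 mm back wall with the handle. Starts in a bay of the rack, tab (-x) end out. Tipped lip down, pins roll out past about 30 deg, all by 50.
- tray_tab (a point): Grip centre of the pin tray's pull tab, 62 mm above its underside: upright black plate at the -x end, 8 mm thick (tray x), 40 mm wide, top at 80 mm. The only grip that sticks out of the rack, whose cover begins about 56 mm behind it.
- tray_handle (a point): Grip centre of the tipping handle: black flat bar 30 mm wide (tray x), 12 mm thick, rising from the foot of the back wall, leaning outward (to tray -y) 25 deg from upright; top end 80 mm, this point 59 mm above the tray's underside, 74 mm in tray -y from tray_mid. Free on all sides above the 40 mm back wall. Under the rack's cover at the start.
- tray_lip (a point): Middle of the upper edge of the pouring lip, 140 mm long along tray x: 65 mm in tray +y from tray_mid, 26 mm above the tray's underside. End cheeks stand 19 mm above the ramp.
- pin0_mid (a point): Centre of one of three plain steel round pins, 14 mm diameter, 120 mm long, about 145 g, lying in the pin tray; x along the pin.
- pin1_mid (a point): Centre of one of three plain steel round pins, 14 mm diameter, 120 mm long, about 145 g, lying in the pin tray; x along the pin.
- pin2_mid (a point): Centre of one of three plain steel round pins, 14 mm diameter, 120 mm long, about 145 g, lying in the pin tray; x along the pin.
- rack: Fixed grey sheet-steel rack on the bench, two bays side by side along its y (each 165 mm wide, 90 mm high, no floor), open to its -x. Origin under its centre; 342 mm wide. Flat cover from x -53 to +54 mm, top 100 mm above the bench. Each bay holds a tray, the tab end sticking out about 60 mm; which bay has the pins varies.
- strip_tray_mid (a point): Bystander: the same kind of tray in the other bay, with two flat steel strips (30 mm wide, 6 mm thick) in it; its tab sticks out likewise. Point and axes as tray_mid.
- machine: Fixed green bench chamfering machine, base 50 mm high, x -60 to 200, y -250 to 190 mm. Origin at bench level; front faces its -x. Steel hopper at the front, y -83 to 83; behind it (x over 10) a housing 120 mm high; headstock 120 mm high at y -90 to -165, motor beyond; console at y 99 to 185, at most 118 mm high.
- slot (a point): Centre of the hopper's slot at its mouth, 115 mm above the bench; machine axes. Opening 150 mm along y, 36 mm along x, 65 mm deep, flat floor. Front wall (-x, the loading side) 6 mm thick, end walls 8 mm, all topping out at this height; backstop on +x 40 mm higher. Before the hopper only the 50 mm high base, reaching 10 mm in front of the front wall.
- start_key: Big round white start key of the membrane keypad, 34 mm diameter, on the console's panel, which slopes 15 deg down to the machine's -x. Origin at the key's underside, z out of the panel; pressing face 4 mm out. Gives 1 mm at 4 N, stops at 2 mm, 8 N; works when 4 N or more is held for 0.1 s.
- f_clamp: Bystander: F-clamp lying flat, bar 260 mm along its x, jaws and handle reaching 95 mm to its -y, 30 mm high; origin under the middle of the bar.
- hammer: Bystander: hammer lying along its x, handle to -x.
Not all that is in view belongs to the job. Leave any brown look-alike of the part that bears tray_mid alone.

How it is judged:
By the outcome, as a careful person would: the job done as asked, in the order asked, and still so for the second after the job is handed in, with the robot touching nothing.
It also fails if it takes over 72 s, if anything falls off the work surface, if the arm or the gripper's body presses on something with over 40 N, if the wrist force passes 120 N, or if a joint passes its speed limit or range.

## Working session

There is one attempt and no reset: what is moved stays moved. The work goes in short steps, Python scripts to look and compute and a tool call to move; the robot and the scene stay as the last step left them, time stands still between calls to the robot, and variables do not carry over. Pictures are saved under pics/ and viewed, at most 10 in all, crops included, and the job is handed in when it is done.

Besides the shell and the picture viewer there is one more tool, called after "Call:" as name([rows], argument=value, ...), one row to a line, values as JSON. send_rows: Moves the arm, as the interface text tells. Its arguments: {"type":"object","properties":{"increments":{"type":"array"},"force":{"type":"number"}},"required":["increments"]}

```bash
ls; mkdir -p pics; python3 - <<'E'
from cell import arm
import cv2,numpy as np
s=arm.observe();print(s)
for n in ("scene","side"):
    im=arm.get_image(n);cv2.imwrite(f"pics/{n}0.png",im[:,:,::-1])
    p=arm.camera_params(n);print(n,p)
a=cv2.imread("pics/scene0.png");b=cv2.imread("pics/side0.png")
cv2.imwrite("pics/a1.png",cv2.resize(a,(800,600),interpolation=cv2.INTER_CUBIC))
cv2.imwrite("pics/b1.png",cv2.resize(b,(800,600),interpolation=cv2.INTER_CUBIC))
E
```

```text
pics
{'clock': 0.0, 'joints': array([-1.41858736,  0.43523105,  0.02494755,  1.57407106, -0.01160761,
        1.13397223, -0.07512274]), 'dq': array([-9.52857857e-04,  7.76573283e-05,  7.41513688e-04, -9.91330922e-04,
        1.80470388e-03,  1.40951832e-03, -1.96324101e-03]), 'joint_efforts': array([-6.38912370e-04, -6.67853022e+01,  9.84925367e-01, -3.14475524e+01,
       -6.05460559e-02,  4.29012103e-02,  1.91947561e-04]), 'position': array([0.15745121, 0.6043354 , 0.22594972]), 'ee_rot': array([-3.99274519e-01, -3.11604239e+00,  2.41121657e-03]), 'force': array([-1.23669687, -0.33978416, -0.87515401]), 'ft_torque': array([ 0.03333782,  0.00612847, -0.03601847]), 'gripper_force': 0.0, 'width': 0.9982714981167294}
scene {'camera_matrix': array([[451.00000211,   0.        , 262.42267988],
       [  0.        , 451.00000211, 196.38819327],
       [  0.        ,   0.        ,   1.        ]]), 'R': array([[ 0.31256749,  0.94981268,  0.0125472 ],
       [ 0.75699402, -0.24109131, -0.6073179 ],
       [-0.57381322,  0.19932599, -0.79435983]]), 't': array([-0.22345757, -0.31400971,  1.90449597])}
side {'camera_matrix': array([[373.99914616,   0.        , 258.1387135 ],
       [  0.        , 373.99914616, 186.25730349],
       [  0.        ,   0.        ,   1.        ]]), 'R': array([[-0.95936054, -0.28214455, -0.00466866],
       [-0.19186884,  0.66435412, -0.72237107],
       [ 0.2069147 , -0.69211853, -0.69148987]]), 't': array([0.51531108, 0.13279317, 1.23028473])}
```

View pics/a1.png

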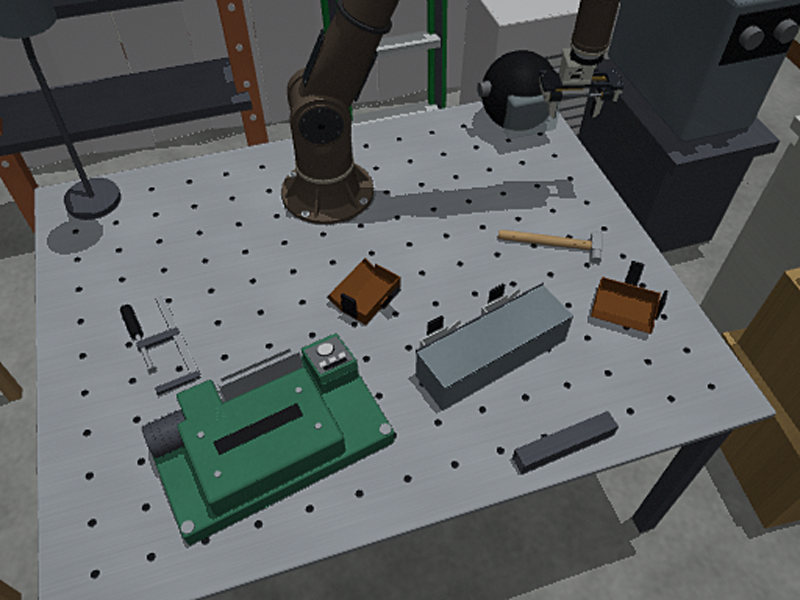

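View pics/b1.png

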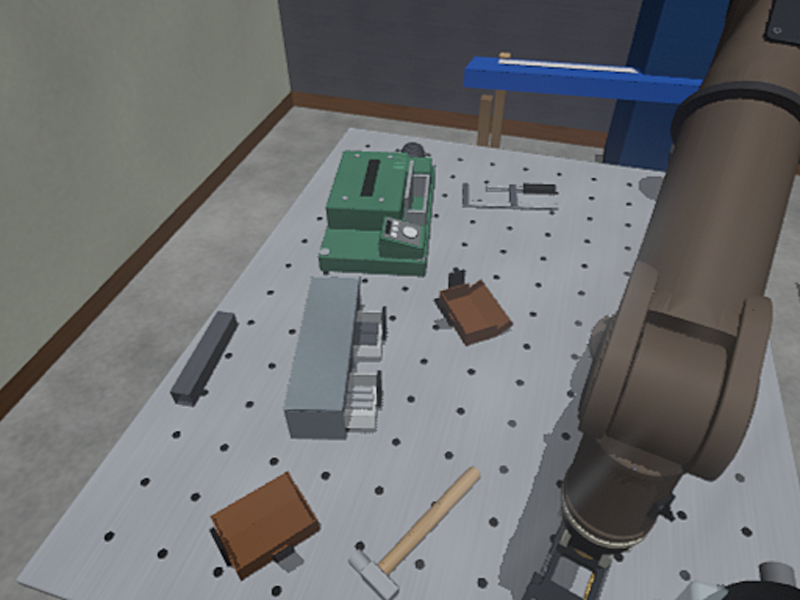

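The scene view shows two black tabs in front of the rack at about (434,325) and (496,293). The side view shows them at (383,322) and (379,390). The brown look-alikes are at (365,290) and (627,303) in scene, to be left alone. The next step is a close crop of the rack front to choose the bay.

```bash
cat > h.py <<'E'
from cell import arm
import cv2,numpy as np
P={n:arm.camera_params(n) for n in ("scene","side")}
def ray(p,uv):
    d=p['R'].T@np.linalg.inv(p['camera_matrix'])@np.array([uv[0],uv[1],1.]);return -p['R'].T@p['t'],d
def plane(p,uv,z):
    c,d=ray(p,uv);return c+d*(z-c[2])/d[2]
def tri(p1,a,p2,b):
    A=[];B=[]
    for p,u in((p1,a),(p2,b)):
        c,d=ray(p,u);d=d/np.linalg.norm(d);M=np.eye(3)-np.outer(d,d);A.append(M);B.append(M@c)
    return np.linalg.lstsq(np.vstack(A),np.hstack(B),rcond=None)[0]
def proj(p,X):
    q=p['camera_matrix']@(p['R']@np.asarray(X)+p['t']);return q[:2]/q[2]
E
python3 - <<'E'
from h import *
a=cv2.imread("pics/scene0.png");b=cv2.imread("pics/side0.png")
c1=cv2.resize(b[170:290,170:260],(400,533),interpolation=cv2.INTER_CUBIC)
c2=cv2.resize(a[175:265,255:375],(400,300),interpolation=cv2.INTER_CUBIC)
o=np.zeros((533,800,3),np.uint8);o[:,:400]=c1;o[:300,400:]=c2;cv2.imwrite("pics/crop1.png",o)
s=.64
# rough scene/side picks from 800px views
r=lambda n,u,z:print(n,u,plane(P[n],np.array(u)*s,z).round(3))
for u in [(417,353),(440,379),(572,318),(543,286)]: r("scene",u,.1)
for u in [(309,277),(361,279),(347,410),(286,409)]: r("side",u,.1)
print("base .05")
for u in [(186,527),(395,428),]: r("scene",u,.05)
for u in [(319,268),(427,270),(434,160)]: r("side",u,.05)
print("key",tri(P["scene"],np.array((326,349))*s,P["side"],np.array((410,232))*s).round(3))
print("tabs",tri(P["scene"],np.array((435,320))*s,P["side"],np.array((384,312))*s).round(3),tri(P["scene"],np.array((496,287))*s,P["side"],np.array((380,378))*s).round(3))
E
```

```text
scene (417, 353) [0.635 0.04  0.1  ]
scene (440, 379) [0.709 0.065 0.1  ]
scene (572, 318) [0.651 0.39  0.1  ]
scene (543, 286) [0.55  0.367 0.1  ]
side (309, 277) [0.727 0.073 0.1  ]
side (361, 279) [0.617 0.048 0.1  ]
side (347, 410) [0.529 0.372 0.1  ]
side (286, 409) [0.632 0.4   0.1  ]
base .05
scene (186, 527) [ 0.837 -0.473  0.05 ]
scene (395, 428) [ 0.762 -0.048  0.05 ]
side (319, 268) [ 0.744 -0.011  0.05 ]
side (427, 270) [ 0.502 -0.074  0.05 ]
side (434, 160) [ 0.604 -0.544  0.05 ]
key [ 0.563 -0.139  0.097]
tabs [0.548 0.11  0.077] [0.503 0.274 0.077]
```

View pics/crop1.png

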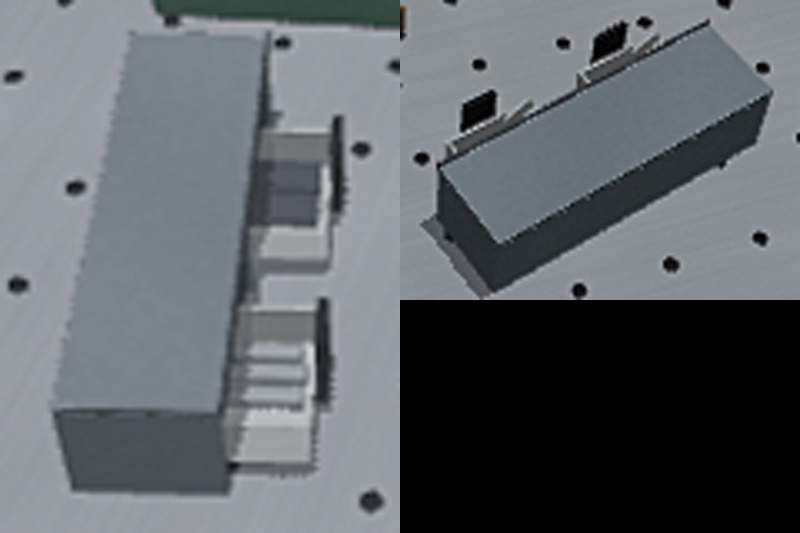

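The pin tray is the lower tray in the side crop. Its three round pins are at (280,375) and its tab is at (324,350), which is scene tab (496,293), world about (0.50, 0.27). The upper tray holds the flat dark strips. Next I move above the tab.

```bash
cat >> h.py <<'E'
from scipy.spatial.transform import Rotation as Ro
def Rz(yaw,tilt_cols): return Ro.from_euler('z',yaw,degrees=True)*Ro.from_matrix(np.array(tilt_cols).T)
def tabR(yaw): # tool y = tray x, z down
    return Rz(yaw,[(0,1,0),(1,0,0),(0,0,-1)])
def handR(yaw,th=0,lean=25): # tray yaw, tipped by th (deg, lip down)
    a=np.radians(lean-th);return Rz(yaw,[(-1,0,0),(0,np.cos(a),np.sin(a)),(0,np.sin(a),-np.cos(a))])
def plan(pos,R,n,start=None,show=True):
    """rows (cm in tool axes, rad) to reach TCP pos, R in n rows"""
    if start is None:
        s=arm.observe();p0=s['position'];R0=Ro.from_rotvec(s['ee_rot'])
    else: p0,R0=start
    w=(R0.inv()*R).as_rotvec()/n;w=np.round(w,3);p=np.array(p0,float);Rc=R0;out=[]
    for i in range(n):
        tgt=p0+(np.asarray(pos)-p0)*(i+1)/n
        sh=np.round(Rc.inv().apply(tgt-p)*100,1);out.append((sh.tolist(),w.tolist()))
        p=p+Rc.apply(sh/100);Rc=Rc*Ro.from_rotvec(w)
    if show:
        for o in out: print(o)
        print("end",p.round(4))
    return p,Rc
E
python3 - <<'E'
from h import *
plan([.47,.27,.26],tabR(15.5),10)
E
```

```text
([-3.9, -2.4, -0.3], [-0.0, 0.0, 0.105])
([-4.1, -2.1, -0.4], [-0.0, 0.0, 0.105])
([-4.3, -1.6, -0.3], [-0.0, 0.0, 0.105])
([-4.4, -1.1, -0.3], [-0.0, 0.0, 0.105])
([-4.5, -0.7, -0.4], [-0.0, 0.0, 0.105])
([-4.6, -0.1, -0.3], [-0.0, 0.0, 0.105])
([-4.6, 0.3, -0.3], [-0.0, 0.0, 0.105])
([-4.5, 0.7, -0.4], [-0.0, 0.0, 0.105])
([-4.4, 1.3, -0.3], [-0.0, 0.0, 0.105])
([-4.2, 1.7, -0.4], [-0.0, 0.0, 0.105])
end [0.4701 0.2704 0.2604]
```

Call:
send_rows([
  [9.1,[-3.9,-2.4,-0.3],[0,0,0.105]],
  [9.1,[-4.1,-2.1,-0.4],[0,0,0.105]],
  [9.1,[-4.3,-1.6,-0.3],[0,0,0.105]],
  [9.1,[-4.4,-1.1,-0.3],[0,0,0.105]],
  [9.1,[-4.5,-0.7,-0.4],[0,0,0.105]],
])

```text
clock: 0.6
position: [0.3142, 0.4358, 0.2435]
ee_rot: [-1.2, -2.903, 0.001]
force: [0.8, -0.2, -0.8]
width: 0.99
gripper_force: 0.0
```

Call:
send_rows([
  [9.1,[-4.6,-0.1,-0.3],[0,0,0.105]],
  [9.1,[-4.6,0.3,-0.3],[0,0,0.105]],
  [9.1,[-4.5,0.7,-0.4],[0,0,0.105]],
  [9.1,[-4.4,1.3,-0.3],[0,0,0.105]],
  [9.1,[-4.2,1.7,-0.4],[0,0,0.105]],
])

```text
clock: 1.1
position: [0.4709, 0.2692, 0.2607]
ee_rot: [-1.912, -2.492, 0.0]
force: [-0.6, 1.4, 0.4]
width: 0.991
gripper_force: 0.0
```

Call:
send_rows([
  [9.1,[0,0,0],[0,0,0]],
  [9.1,[0,0,0],[0,0,0]],
])

```text
clock: 1.3
position: [0.4706, 0.2699, 0.2605]
ee_rot: [-1.91, -2.494, 0.001]
force: [-1.1, 0.6, -0.5]
width: 0.993
gripper_force: 0.0
```

```bash
python3 - <<'E'
from h import *
s=arm.observe();p=arm.camera_params("wrist");im=arm.get_image("wrist")
cv2.imwrite("pics/w1.png",im[:,:,::-1]);np.savez("w1.npz",**p)
print(s['position'],Ro.from_rotvec(s['ee_rot']).as_matrix().round(3),s['joints'].round(2),s['clock'])
print(proj(p,[.503,.274,.08]))
a=arm.get_image("scene");cv2.imwrite("pics/scene1.png",a[:,:,::-1])
E
```

```text
[0.47056251 0.26992357 0.26053122] [[-0.261  0.965 -0.   ]
 [ 0.965  0.261 -0.   ]
 [-0.    -0.    -1.   ]] [-0.93  0.28  0.4   1.75 -0.12  1.14 -0.23] 1.3
[283.49659281 179.51051807]
```

View pics/w1.png

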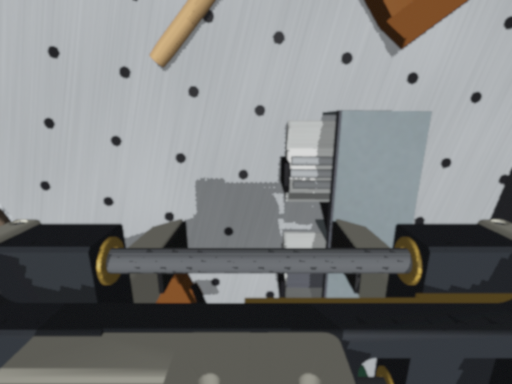

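The wrist view shows the pin tray at (312,165) with three pins, its black tab at (285,175), and the rack cover's left corners at (335,111) and (429,111). I'll measure both accurately, along with the machine corners.

```bash
python3 - <<'E'
from h import *
p=dict(np.load("w1.npz"));im=cv2.imread("pics/w1.png")
roi=im[130:222,270:300].max(2)
m=(roi<40).astype(np.uint8);n,l,st,ce=cv2.connectedComponentsWithStats(m)
for i in range(1,n):
    if st[i,4]>15: print("dark",st[i,:4]+[270,130,0,0],st[i,4],ce[i]+[270,130])
for u in [(335,111),(429,111),(330,235),(418,222)]: print("rack",plane(p,u,.1).round(4))
big=cv2.resize(im[100:240,265:345],(457,800)[:2],interpolation=cv2.INTER_CUBIC)
a=cv2.imread("pics/scene0.png");b=cv2.imread("pics/side0.png")
c=np.zeros((600,800,3),np.uint8)
c[:525,:300]=cv2.resize(im[100:240,265:345],(300,525),interpolation=cv2.INTER_CUBIC)
c[:325,300:]=cv2.resize(b[90:181,190:330][:, :],(500,325),interpolation=cv2.INTER_CUBIC)
c[325:,300:]=cv2.resize(a[210:300,110:270][:88],(500,275),interpolation=cv2.INTER_CUBIC)
cv2.imwrite("pics/c2.png",c)
E
```

```text
dark [281 158   7  33] 116 [283.53448276 173.78448276]
rack [0.5337 0.3689 0.1   ]
rack [0.6361 0.3965 0.1   ]
rack [0.5779 0.2237 0.1   ]
rack [0.6791 0.2694 0.1   ]
```

View pics/c2.png

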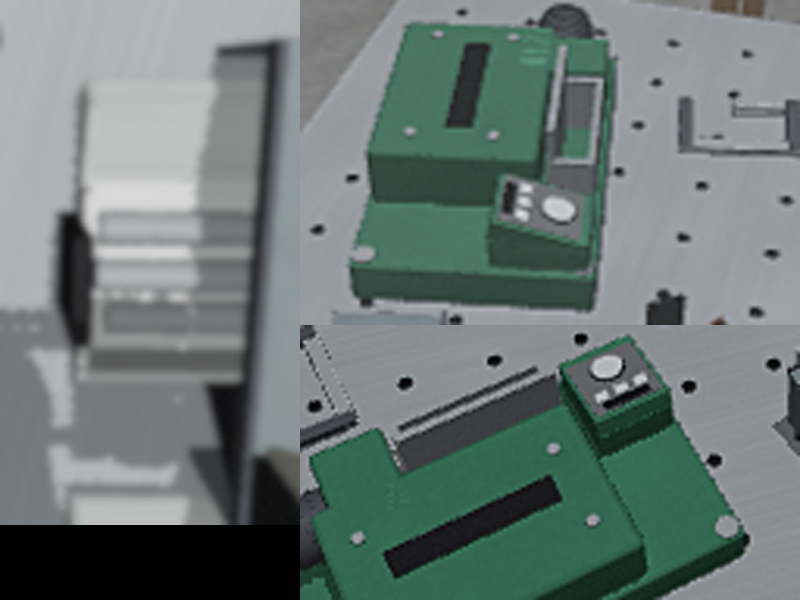

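```bash
python3 - <<'E'
from h import *
p=dict(np.load("w1.npz"))
print("cam",(-p['R'].T@p['t']).round(3))
for u in [(281,157.5),(281,191.5),(286,157.5),(286,191.5),(283.5,174.5)]: print(plane(p,u,.08).round(4),plane(p,u,.062).round(4))
q=lambda x,y:(190+(x-300)*.28,90+y*.28)
print("hopper front outer",plane(P['side'],q(604,78),.115).round(4),plane(P['side'],q(597,163),.115).round(4))
t=np.array([.5035,.272,0]) 
E
```

```text
cam [0.453 0.339 0.419]
[0.492  0.3003 0.08  ] [0.494  0.2982 0.062 ]
[0.5044 0.2579 0.08  ] [0.5071 0.2536 0.062 ]
[0.498  0.3019 0.08  ] [0.5004 0.2999 0.062 ]
[0.5107 0.2596 0.08  ] [0.5137 0.2554 0.062 ]
[0.5011 0.2803 0.08  ] [0.5037 0.2772 0.062 ]
hopper front outer [ 0.572  -0.3655  0.115 ] [ 0.5382 -0.2055  0.115 ]
```

```bash
python3 - <<'E'
from h import *
e=plan([.502,.2785,.13],tabR(15.5),3)
plan([.502,.2785,.046],tabR(15.5),3,e)
E
```

```text
([-0.1, 1.1, 4.3], [-0.0, -0.0, -0.001])
([-0.1, 1.1, 4.4], [-0.0, -0.0, -0.001])
([-0.0, 1.2, 4.3], [-0.0, -0.0, -0.001])
end [0.5023 0.279  0.1303]
([-0.0, -0.0, 2.8], [-0.0, -0.0, 0.0])
([-0.0, -0.0, 2.8], [-0.0, -0.0, 0.0])
([-0.0, -0.0, 2.8], [-0.0, -0.0, 0.0])
end [0.5022 0.279  0.0463]
```

Call:
send_rows([
  [4.5,[-0.1,1.1,4.3],[0,0,0]],
  [4.5,[-0.1,1.1,4.4],[0,0,0]],
  [4.5,[0,1.2,4.3],[0,0,0]],
  [4.5,[0,0,0],[0,0,0]],
  [4.5,[0,0,0],[0,0,0]],
])

```text
clock: 1.9
position: [0.5023, 0.2786, 0.1305]
ee_rot: [-1.904, -2.497, 0.003]
force: [0.2, 0.6, 1.1]
width: 0.606
gripper_force: 0.0
```

Call:
send_rows([
  [4.5,[0,0,2.8],[0,0,0]],
  [4.5,[0,0,2.8],[0,0,0]],
  [4.5,[0,0,2.8],[0,0,0]],
  [4.5,[0,0,0],[0,0,0]],
  [4.5,[0,0,0],[0,0,0]],
])

```text
clock: 2.4
position: [0.504, 0.2789, 0.0488]
ee_rot: [1.906, 2.497, 0.003]
force: [-0.7, -0.2, 0.1]
width: 0.49
gripper_force: 0.0
```

Call:
send_rows([
  [0,[0,0,0],[0,0,0]],
  [0,[0,0,0],[0,0,0]],
  [0,[0,0,0],[0,0,0]],
  [0,[0,0,0],[0,0,0]],
  [0,[0,0,0],[0,0,0]],
], force=25)

```text
clock: 2.9
position: [0.5039, 0.278, 0.0471]
ee_rot: [1.907, 2.496, 0.001]
force: [4.8, 1.2, -1.0]
width: 0.1
gripper_force: 2.1
```

```bash
python3 - <<'E'
from h import *
for u in [(435,285),(492,282),(512,325),(470,345),(456,268),(437,323)]: print("brown",u,plane(P['side'],np.array(u)*.64,.03).round(3))
for u in [(475,468)]: print("hammer end",plane(P['side'],np.array(u)*.64,.02).round(3))
E
```

```text
brown (435, 285) [ 0.476 -0.051  0.03 ]
brown (492, 282) [ 0.352 -0.097  0.03 ]
brown (512, 325) [0.287 0.025 0.03 ]
brown (470, 345) [0.362 0.106 0.03 ]
brown (456, 268) [ 0.443 -0.122  0.03 ]
brown (437, 323) [0.443 0.064 0.03 ]
hammer end [0.297 0.373 0.02 ]
```

Call:
send_rows([
  [0,[0,-0.5,0],[0,0,0]],
  [0,[0,-1.0,0],[0,0,0]],
  [0,[0,-1.5,0],[0,0,0]],
  [0,[0,-1.5,0],[0,0,0]],
  [0,[0,-1.0,0],[0,0,0]],
])

```text
clock: 3.4
position: [0.4503, 0.2634, 0.0471]
ee_rot: [1.907, 2.496, 0.002]
force: [4.3, 1.7, 0.0]
width: 0.085
gripper_force: 25.0
```

Call:
send_rows([
  [0,[0,-1.5,0],[0,0,0]],
  [0,[0,-1.5,0],[0,0,0]],
  [0,[0,-1.5,0],[0,0,0]],
  [0,[0,-1.5,0],[0,0,0]],
  [0,[0,-1.5,0],[0,0,0]],
])

```text
clock: 3.9
position: [0.3782, 0.2439, 0.047]
ee_rot: [1.907, 2.496, 0.003]
force: [4.7, 1.5, -0.2]
width: 0.084
gripper_force: 25.0
```

Call:
send_rows([
  [0,[0,-1.0,0],[0,0,0]],
  [0,[0,-0.5,0],[0,0,0]],
  [0,[0,0,0],[0,0,0]],
  [3,[0,0,0],[0,0,0]],
  [3,[0,0,0],[0,0,0]],
])

```text
clock: 4.4
position: [0.3629, 0.2393, 0.0464]
ee_rot: [-1.907, -2.496, 0.003]
force: [-1.0, 0.8, -0.3]
width: 0.214
gripper_force: 0.0
```

Call:
send_rows([
  [3,[0,0,-3],[0,0,0]],
  [3,[0,0,-5],[0,0,0]],
  [5,[0,0,-5],[0,0,0]],
  [5,[0,0,-5],[0,0,0]],
  [5,[0,0,0],[0,0,0]],
])

```text
clock: 4.9
position: [0.366, 0.2414, 0.2322]
ee_rot: [1.907, 2.495, 0.014]
force: [0.8, 0.4, -1.6]
width: 0.522
gripper_force: 0.0
```

```bash
python3 - <<'E'
from h import *
for n in ("scene","side"): cv2.imwrite(f"pics/{n}2.png",arm.get_image(n)[:,:,::-1])
p=arm.camera_params("wrist");im=arm.get_image("wrist");np.savez("w2.npz",**p)
cv2.imwrite("pics/w2.png",im[:,:,::-1])
b=cv2.imread("pics/side2.png");a=cv2.imread("pics/scene2.png")
c=np.zeros((600,800,3),np.uint8)
c[:300,:400]=cv2.resize(b[170:275,220:360],(400,300),interpolation=cv2.INTER_CUBIC)
c[:300,400:]=cv2.resize(a[130:235,230:370],(400,300),interpolation=cv2.INTER_CUBIC)
c[300:,200:600]=cv2.resize(cv2.imread("pics/w2.png"),(400,300))
cv2.imwrite("pics/c3.png",c)
E
```

```text
(no output)
```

View pics/c3.png

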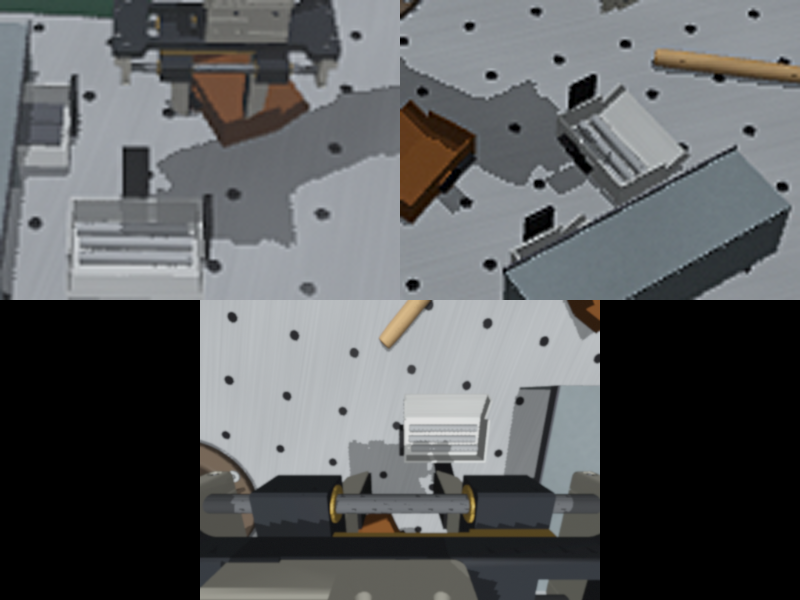

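The tray is clear of the rack on the bench, with all three pins still in it. In the side crop its handle is at (136,170).

```bash
python3 - <<'E'
from h import *
def comp(im,x0,x1,y0,y1,th=45):
    m=(im[y0:y1,x0:x1].max(2)<th).astype(np.uint8);n,l,st,ce=cv2.connectedComponentsWithStats(m)
    i=1+st[1:,4].argmax();print(st[i]+[x0,y0,0,0,0],ce[i]+[x0,y0]);return st[i]+[x0,y0,0,0,0]
b=cv2.imread("pics/side2.png");s=comp(b,255,282,215,250)
x=s[0]+(s[2]-1)/2;print("handle top",plane(P['side'],(x,s[1]),.08).round(4))
w=cv2.imread("pics/w2.png");pw=dict(np.load("w2.npz"))
s2=comp(b,285,300,230,268);print("tab top",plane(P['side'],(s2[0]+s2[2]/2,s2[1]),.08).round(4),plane(P['side'],(s2[0]+s2[2]/2,s2[1]+s2[3]),.04).round(4))
# tray outline in wrist (w2): lip corners crop(404,396),(488,396) top of lip
f=lambda u:((u[0]-200)*1.28,(u[1]-300)*1.28)
for u in [(404,396),(488,396)]: print("lip",plane(pw,f(u),.04).round(4),plane(pw,f(u),.026).round(4))
R=Ro.from_euler('z',15.24,degrees=True);tab=np.array([.3629,.2393,.062]);
for dy in (0,):
  mid=tab+R.apply([.076,0,0]);print("pred mid",mid,"htop",mid+R.apply([0,-.0838,0]),"grip",mid+R.apply([0,-.074,-.003]),"lip",mid+R.apply([0,.065,0]))
E
```

```text
[263 222   9  16  26] [264.69230769 226.69230769]
handle top [0.4548 0.1828 0.08  ]
[292 251   1  10  10] [292.  255.5]
tab top [0.3563 0.2672 0.08  ] [0.3527 0.2725 0.04  ]
lip [0.3501 0.3047 0.04  ] [0.3503 0.3046 0.026 ]
lip [0.4786 0.3397 0.04  ] [0.484 0.341 0.026]
pred mid [0.43622732 0.25927757 0.062     ] htop [0.45825523 0.17842455 0.062     ] grip [0.45567917 0.18787992 0.059     ] lip [0.41914124 0.32199173 0.062     ]
```

```bash
python3 - <<'E'
from h import *
R=handR(15.24);z=R.as_matrix()[:,2];g=np.array([.4542,.1905,.059])+.018*z;print(g,z)
e=plan(g-.19*z,R,12)
plan(g,R,5,e)
E
```

```text
[0.45220037 0.19783961 0.04268646] [-0.11109063  0.40775614 -0.90630779]
([-1.2, 0.6, 0.1], [-0.029, 0.028, -0.129])
([-1.3, 0.5, 0.1], [-0.029, 0.028, -0.129])
([-1.3, 0.3, 0.0], [-0.029, 0.028, -0.129])
([-1.3, 0.1, 0.0], [-0.029, 0.028, -0.129])
([-1.4, -0.1, 0.0], [-0.029, 0.028, -0.129])
([-1.3, -0.2, -0.0], [-0.029, 0.028, -0.129])
([-1.3, -0.4, -0.1], [-0.029, 0.028, -0.129])
([-1.3, -0.5, -0.2], [-0.029, 0.028, -0.129])
([-1.1, -0.7, -0.2], [-0.029, 0.028, -0.129])
([-1.0, -0.9, -0.3], [-0.029, 0.028, -0.129])
([-1.0, -0.9, -0.3], [-0.029, 0.028, -0.129])
([-0.7, -1.1, -0.3], [-0.029, 0.028, -0.129])
end [0.4731 0.1203 0.2144]
([0.0, 0.0, 3.8], [-0.0, 0.001, 0.001])
([0.0, 0.0, 3.8], [-0.0, 0.001, 0.001])
([0.0, 0.0, 3.8], [-0.0, 0.001, 0.001])
([0.0, 0.0, 3.8], [-0.0, 0.001, 0.001])
([0.0, 0.0, 3.8], [-0.0, 0.001, 0.001])
end [0.4526 0.1978 0.0421]
```

Call:
send_rows([
  [4,[-1.2,0.6,0.1],[-0.029,0.028,-0.129]],
  [4,[-1.3,0.5,0.1],[-0.029,0.028,-0.129]],
  [4,[-1.3,0.3,0],[-0.029,0.028,-0.129]],
  [4,[-1.3,0.1,0],[-0.029,0.028,-0.129]],
  [4,[-1.4,-0.1,0],[-0.029,0.028,-0.129]],
])

```text
clock: 5.55
position: [0.4071, 0.1899, 0.2204]
ee_rot: [-1.017, -2.931, -0.297]
force: [0.6, 0.1, 1.6]
width: 0.438
gripper_force: 0.0
```

Call:
send_rows([
  [4,[-1.3,-0.2,0],[-0.029,0.028,-0.129]],
  [4,[-1.3,-0.4,-0.1],[-0.029,0.028,-0.129]],
  [4,[-1.3,-0.5,-0.2],[-0.029,0.028,-0.129]],
  [4,[-1.1,-0.7,-0.2],[-0.029,0.028,-0.129]],
  [4,[-1.0,-0.9,-0.3],[-0.029,0.028,-0.129]],
])

```text
clock: 6.05
position: [0.4477, 0.1423, 0.2161]
ee_rot: [-0.081, -3.044, -0.551]
force: [0.5, 0.3, -0.1]
width: 0.437
gripper_force: 0.0
```

Call:
send_rows([
  [4,[-1.0,-0.9,-0.3],[-0.029,0.028,-0.129]],
  [4,[-0.7,-1.1,-0.3],[-0.029,0.028,-0.129]],
  [4,[0,0,0],[0,0,0]],
  [4,[0,0,0],[0,0,0]],
])

```text
clock: 6.45
position: [0.4652, 0.1218, 0.2137]
ee_rot: [0.309, -3.003, -0.642]
force: [0.6, -0.0, -0.1]
width: 0.435
gripper_force: 0.0
```

```bash
python3 - <<'E'
from h import *
R=handR(15.24);z=R.as_matrix()[:,2];g=np.array([.4542,.1905,.059])+.018*z
s=arm.observe();print(s['joints'].round(2),s['position'].round(4))
p=arm.camera_params("wrist");print("handle pt in wrist view",proj(p,[.4542,.1905,.059]))
im=arm.get_image("wrist");np.savez("w3.npz",**p);cv2.imwrite("pics/w3.png",im[:,:,::-1])
plan(g,R,5)
E
```

```text
[-0.42  0.29  0.46  1.96 -0.6   1.12  2.13] [0.4652 0.1218 0.2137]
handle pt in wrist view [258.47303455 181.19291341]
([-0.1, -0.0, 3.8], [-0.003, 0.003, -0.011])
([-0.1, -0.0, 3.7], [-0.003, 0.003, -0.011])
([-0.1, -0.1, 3.8], [-0.003, 0.003, -0.011])
([-0.2, -0.0, 3.7], [-0.003, 0.003, -0.011])
([-0.1, -0.1, 3.8], [-0.003, 0.003, -0.011])
end [0.4522 0.1978 0.0424]
```

View pics/w3.png

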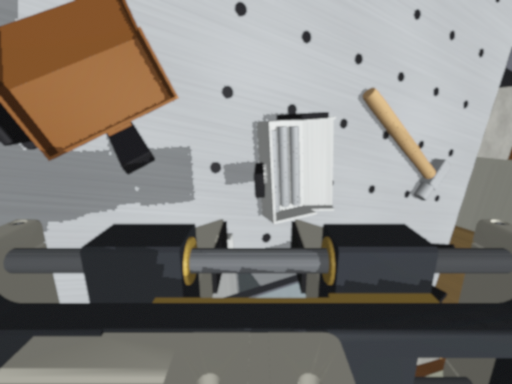

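The wrist view shows the handle end at (260,178), where I predicted (258,181). I'll descend and grip.

Call:
send_rows([
  [4,[-0.1,0,3.8],[-0.003,0.003,-0.011]],
  [4,[-0.1,0,3.7],[-0.003,0.003,-0.011]],
  [4,[-0.1,-0.1,3.8],[-0.003,0.003,-0.011]],
  [4,[-0.2,0,3.7],[-0.003,0.003,-0.011]],
  [4,[-0.1,-0.1,3.8],[-0.003,0.003,-0.011]],
])

```text
clock: 7.0
position: [0.4524, 0.1994, 0.0426]
ee_rot: [0.403, -2.986, -0.664]
force: [0.6, 1.2, 0.9]
width: 0.437
gripper_force: 0.0
```

Call:
send_rows([
  [4,[0,0,0],[0,0,0]],
  [4,[0,0,0],[0,0,0]],
  [0,[0,0,0],[0,0,0]],
  [0,[0,0,0],[0,0,0]],
  [0,[0,0,0],[0,0,0]],
], force=45)

```text
clock: 7.5
position: [0.4546, 0.1974, 0.045]
ee_rot: [0.403, -2.989, -0.666]
force: [-1.0, 0.5, -0.8]
width: 0.224
gripper_force: 0.0
```

Call:
send_rows([
  [0,[0,0,0],[0,0,0]],
  [0,[0,0,0],[0,0,0]],
  [0,[0,0,0],[0,0,0]],
])

```text
clock: 7.8
position: [0.4541, 0.1979, 0.0446]
ee_rot: [0.403, -2.987, -0.667]
force: [-1.3, -2.1, 9.1]
width: 0.13
gripper_force: 45.0
```

```bash
python3 - <<'E'
from h import *
s=arm.observe();R0=Ro.from_rotvec(s['ee_rot']);print((R0.inv()*handR(15.24)).as_rotvec().round(3))
e=plan(s['position']+[0,0,.18],R0,6)
plan([.395,-.32,.235],handR(-78),16,e)
E
```

```text
[0.002 0.003 0.003]
([-0.0, 1.3, -2.7], [0.0, 0.0, 0.0])
([-0.0, 1.2, -2.7], [0.0, 0.0, 0.0])
([-0.0, 1.3, -2.7], [0.0, 0.0, 0.0])
([-0.0, 1.3, -2.8], [0.0, 0.0, 0.0])
([-0.1, 1.3, -2.7], [0.0, 0.0, 0.0])
([0.0, 1.2, -2.7], [0.0, 0.0, 0.0])
end [0.4546 0.1976 0.2245]
([1.2, -2.7, -1.3], [0.0, -0.043, 0.092])
([0.9, -2.8, -1.4], [0.0, -0.043, 0.092])
([0.6, -2.9, -1.5], [0.0, -0.043, 0.092])
([0.2, -2.9, -1.4], [0.0, -0.043, 0.092])
([-0.0, -2.9, -1.5], [0.0, -0.043, 0.092])
([-0.4, -2.9, -1.4], [0.0, -0.043, 0.092])
([-0.8, -2.8, -1.4], [0.0, -0.043, 0.092])
([-1.0, -2.8, -1.4], [0.0, -0.043, 0.092])
([-1.4, -2.7, -1.3], [0.0, -0.043, 0.092])
([-1.6, -2.5, -1.3], [0.0, -0.043, 0.092])
([-2.0, -2.3, -1.1], [0.0, -0.043, 0.092])
([-2.1, -2.2, -1.1], [0.0, -0.043, 0.092])
([-2.5, -1.9, -1.0], [0.0, -0.043, 0.092])
([-2.6, -1.7, -0.9], [0.0, -0.043, 0.092])
([-2.8, -1.5, -0.8], [0.0, -0.043, 0.092])
([-2.9, -1.2, -0.6], [0.0, -0.043, 0.092])
end [ 0.3948 -0.3196  0.2349]
```

Call:
send_rows([
  [0,[0,0.4,-1.0],[0,0,0]],
  [0,[0,1.3,-2.7],[0,0,0]],
  [0,[0,1.3,-2.7],[0,0,0]],
  [0,[0,1.3,-2.8],[0,0,0]],
  [0,[-0.1,1.3,-2.7],[0,0,0]],
])

```text
clock: 8.3
position: [0.4535, 0.1972, 0.1763]
ee_rot: [0.402, -2.986, -0.662]
force: [1.1, 0.9, -7.4]
width: 0.122
gripper_force: 45.0
```

Call:
send_rows([
  [0,[0,1.3,-2.7],[0,0,0]],
  [0,[0,0.8,-1.7],[0,0,0]],
  [0,[1.2,-2.7,-1.3],[0,-0.043,0.092]],
  [0,[0.9,-2.8,-1.4],[0,-0.043,0.092]],
  [0,[0.6,-2.9,-1.5],[0,-0.043,0.092]],
])

```text
clock: 8.8
position: [0.4416, 0.0994, 0.226]
ee_rot: [0.061, 3.057, 0.679]
force: [0.8, -1.6, -6.2]
width: 0.129
gripper_force: 45.0
```

Call:
send_rows([
  [0,[0.2,-2.9,-1.4],[0,-0.043,0.092]],
  [0,[0,-2.9,-1.5],[0,-0.043,0.092]],
  [0,[-0.4,-2.9,-1.4],[0,-0.043,0.092]],
  [0,[-0.8,-2.8,-1.4],[0,-0.043,0.092]],
  [0,[-1.0,-2.8,-1.4],[0,-0.043,0.092]],
])

```text
clock: 9.3
position: [0.4226, -0.0618, 0.2296]
ee_rot: [0.801, 2.846, 0.634]
force: [1.4, 0.7, -6.1]
width: 0.128
gripper_force: 45.0
```

Call:
send_rows([
  [0,[-1.4,-2.7,-1.3],[0,-0.043,0.092]],
  [0,[-1.6,-2.5,-1.3],[0,-0.043,0.092]],
  [0,[-2.0,-2.3,-1.1],[0,-0.043,0.092]],
  [0,[-2.1,-2.2,-1.1],[0,-0.043,0.092]],
  [0,[-2.5,-1.9,-1.0],[0,-0.043,0.092]],
])

```text
clock: 9.8
position: [0.4043, -0.2231, 0.2326]
ee_rot: [1.447, 2.479, 0.554]
force: [0.4, 0.1, -7.3]
width: 0.131
gripper_force: 45.0
```

Call:
send_rows([
  [0,[-2.6,-1.7,-0.9],[0,-0.043,0.092]],
  [0,[-2.8,-1.5,-0.8],[0,-0.043,0.092]],
  [0,[-2.9,-1.2,-0.6],[0,-0.043,0.092]],
  [0,[0,0,0],[0,0,0]],
  [0,[0,0,0],[0,0,0]],
])

```text
clock: 10.3
position: [0.3932, -0.3183, 0.2345]
ee_rot: [1.775, 2.201, 0.492]
force: [0.4, 1.4, -7.5]
width: 0.13
gripper_force: 45.0
```

```bash
python3 - <<'E'
from h import *
s=arm.observe();print(s['joints'].round(2),s['position'].round(4),(Ro.from_rotvec(s['ee_rot']).inv()*handR(-78)).as_rotvec().round(3),s['clock'])
for n in ("scene","side"): cv2.imwrite(f"pics/{n}4.png",arm.get_image(n)[:,:,::-1])
p=arm.camera_params("wrist");im=arm.get_image("wrist");np.savez("w4.npz",**p);cv2.imwrite("pics/w4.png",im[:,:,::-1])
b=cv2.imread("pics/side4.png")
c=np.zeros((600,800,3),np.uint8)
c[:400,:400]=cv2.resize(b[80:180,190:290],(400,400),interpolation=cv2.INTER_CUBIC)
c[:300,400:]=cv2.resize(cv2.imread("pics/scene4.png")[170:275,110:250],(400,300),interpolation=cv2.INTER_CUBIC)
c[300:,400:]=cv2.resize(cv2.imread("pics/w4.png"),(400,300))
cv2.imwrite("pics/c4.png",c)
E
```

```text
[ 0.02  0.17  0.97  2.12 -0.73  0.89  1.65] [ 0.3932 -0.3183  0.2345] [ 0.002 -0.004  0.003] 10.3
```

View pics/c4.png

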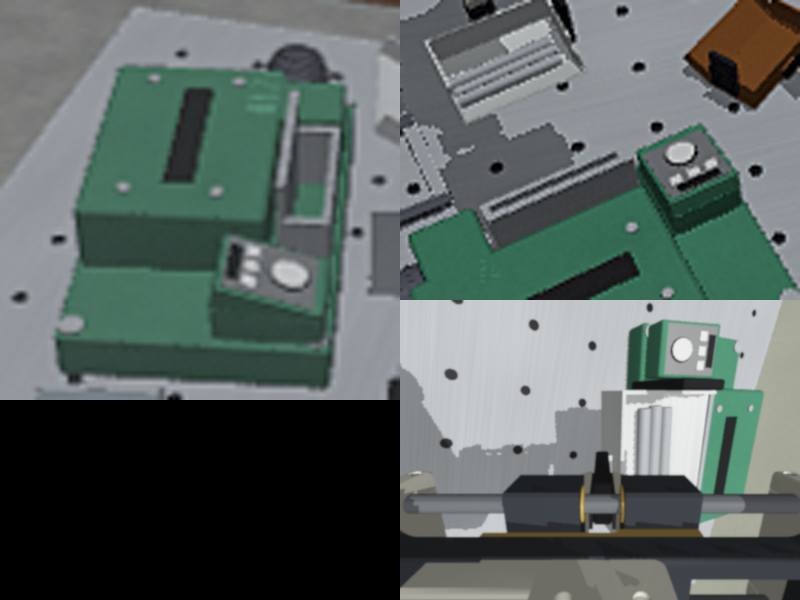

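```bash
python3 - <<'E'
from h import *
q=lambda x,y:(190+x/4,80+y/4); r=lambda x,y:(110+(x-400)*.35,170+y*.35)
S=lambda x,y,z:plane(P['side'],q(x,y),z)
A,B=S(340,126,.115),S(331,225,.115);print("front outer",A,B,np.linalg.norm(A-B))
I=[S(*u,.115) for u in [(303,135),(332,135),(287,215),(325,218)]];print("inner",np.round(I,4),np.mean(I,0))
print("backstop scene",plane(P['scene'],r(490,220),.155),plane(P['scene'],r(638,160),.155))
print("front scene",plane(P['scene'],r(480,208),.115),plane(P['scene'],r(617,153),.115))
k=tri(P['scene'],r(680,153),P['side'],q(291,273));print("key",k)
print("base corners",S(328,355,.05),S(60,340,.05))
for y in (11,12,13):
    M=Ro.from_euler('z',y,degrees=True)
    print(y,"A",M.inv().apply(A-k),"B",M.inv().apply(B-k))
E
```

```text
front outer [ 0.57314145 -0.3678247   0.115     ] [ 0.53871839 -0.20134247  0.115     ] 0.17000375817710184
inner [[ 0.6049 -0.3414  0.115 ]
 [ 0.5767 -0.3495  0.115 ]
 [ 0.5827 -0.2052  0.115 ]
 [ 0.547  -0.2105  0.115 ]] [ 0.57783737 -0.2766689   0.115     ]
backstop scene [ 0.62659724 -0.3544074   0.155     ] [ 0.6000072  -0.19001574  0.155     ]
front scene [ 0.5816461  -0.36616657  0.115     ] [ 0.55619703 -0.20857776  0.115     ]
key [ 0.56266445 -0.14085193  0.09661728]
base corners [ 0.51174949 -0.09401785  0.05      ] [ 0.75527865 -0.04576572  0.05      ]
11 A [-0.03302394 -0.22480174  0.01838272] B [-0.03504824 -0.05481004  0.01838272]
12 A [-0.03694224 -0.22419116  0.01838272] B [-0.03599947 -0.05419001  0.01838272]
13 A [-0.04084929 -0.22351228  0.01838272] B [-0.03693974 -0.05355348  0.01838272]
```

```bash
python3 - <<'E'
from h import *
for n in ("scene","side"):
    im=cv2.imread(f"pics/{n}0.png");h=cv2.cvtColor(im,cv2.COLOR_BGR2HSV)
    m=cv2.inRange(h,(60,70,20),(95,255,255));m[:60]=0;m=cv2.morphologyEx(m,cv2.MORPH_OPEN,np.ones((2,2)))
    k,l,st,_=cv2.connectedComponentsWithStats(m);i=1+st[1:,4].argmax();m=(l==i)
    print(n,st[i],"cam",(-P[n]['R'].T@P[n]['t']).round(2))
    pts=[]
    if n=="scene":
        for x in range(st[i,0],st[i,0]+st[i,2]):
            pts.append((x,np.where(m[:,x])[0].max()+.5))
    else:
        for y in range(st[i,1],st[i,1]+st[i,3]):
            pts.append((np.where(m[y])[0].max()+.5,y))
    W=np.array([plane(P[n],u,0.) for u in pts]);
    # robust line: RANSAC-like with cv2.fitLine huber on central part after iterating
    sel=np.ones(len(W),bool)
    for _ in range(8):
        v=cv2.fitLine(W[sel,:2].astype(np.float32),cv2.DIST_HUBER,0,1e-5,1e-5).ravel()
        d=(W[:,0]-v[2])*v[1]-(W[:,1]-v[3])*v[0];sel=abs(d)<max(.004,np.median(abs(d)))
    print(np.degrees(np.arctan2(v[1],v[0])),v[2:],sel.sum(),len(W),W[sel][0].round(3),W[sel][-1].round(3))
E
```

```text
scene [ 100  223  153  127 9662] cam [ 1.4  -0.24  1.32]
-78.7149 [ 0.81366897 -0.2726311 ] 131 153 [ 0.854 -0.478  0.   ] [ 0.769 -0.053  0.   ]
side [ 205   98   71   79 3634] cam [0.27 0.91 0.95]
-67.0841 [ 0.60036296 -0.3361905 ] 39 79 [ 0.704 -0.624  0.   ] [ 0.513 -0.11   0.   ]
```

```bash
cat >> h.py <<'E'
YAW=-78.7; SLOT=np.array([.582,-.279,.115]); MX=np.array([.981,.196,0]); OFF=np.array([0,.1323,-.0186])
def lipTCP(L,th):
    return L-(Ro.from_euler('z',YAW,degrees=True)*Ro.from_euler('x',-th,degrees=True)).apply(OFF)
def lipnow():
    s=arm.observe();R=Ro.from_rotvec(s['ee_rot']);a=R.as_matrix()
    L=s['position']+(R*handR(0,0).inv()).apply(OFF);return L
def path(wps,start=None):
    """wps: list of (lip xyz, tip deg) one per row"""
    if start is None:
        s=arm.observe();p,R=s['position'],Ro.from_rotvec(s['ee_rot'])
    else: p,R=start
    for L,th in wps:
        T=lipTCP(L,th);sh=np.round(R.inv().apply(T-p)*100,1);w=np.round((R.inv()*handR(YAW,th)).as_rotvec(),2)
        print("[0, %s, %s]"%(sh.tolist(),w.tolist()));p=p+R.apply(sh/100);R=R*Ro.from_rotvec(w)
    return p,R
def line(L0,t0,L1,t1,n): return [(L0+(L1-L0)*(i+1)/n,t0+(t1-t0)*(i+1)/n) for i in range(n)]
E
python3 - <<'E'
from h import *
L=lipnow();print("lip now",L, lipTCP(SLOT,0))
T=SLOT-.005*MX
a=T+[0,0,.055]; b=T+[0,0,.013]
path(line(L,0,a,22,8)+line(a,22,b,22,4))
E
```

```text
lip now [ 0.52352418 -0.28889154  0.21640358] [ 0.45226468 -0.30492367  0.1336    ]
[0, [0.2, 0.8, 0.3], [0.05, -0.01, 0.02]]
[0, [-0.0, 0.7, 0.2], [0.05, -0.0, -0.0]]
[0, [-0.0, 0.8, 0.3], [0.05, -0.0, -0.0]]
[0, [-0.0, 0.9, 0.2], [0.04, -0.0, -0.0]]
[0, [-0.1, 0.9, 0.2], [0.05, -0.0, -0.0]]
[0, [0.0, 0.9, 0.2], [0.05, -0.0, -0.0]]
[0, [0.0, 0.9, 0.1], [0.05, -0.0, -0.0]]
[0, [-0.0, 1.0, 0.1], [0.05, -0.0, -0.0]]
[0, [-0.0, -0.1, 1.1], [-0.0, -0.0, -0.0]]
[0, [-0.0, -0.0, 1.0], [-0.0, -0.0, -0.0]]
[0, [-0.0, -0.1, 1.1], [-0.0, -0.0, -0.0]]
[0, [-0.0, -0.0, 1.0], [-0.0, -0.0, -0.0]]
```

Call:
send_rows([
  [0,[0.2,0.8,0.3],[0.05,-0.01,0.02]],
  [0,[0,0.7,0.2],[0.05,0,0]],
  [0,[0,0.8,0.3],[0.05,0,0]],
  [0,[0,0.9,0.2],[0.04,0,0]],
  [0,[-0.1,0.9,0.2],[0.05,0,0]],
])

```text
clock: 10.95
position: [0.4364, -0.3079, 0.2373]
ee_rot: [1.912, 2.322, 0.232]
force: [0.2, -0.8, -7.7]
width: 0.127
gripper_force: 45.0
```

Call:
send_rows([
  [0,[0,0.9,0.2],[0.05,0,0]],
  [0,[0,0.9,0.1],[0.05,0,0]],
  [0,[0,1.0,0.1],[0.05,0,0]],
  [0,[0,-0.1,1.1],[0,0,0]],
  [0,[0,0,1.0],[0,0,0]],
])

```text
clock: 11.45
position: [0.4642, -0.3028, 0.2154]
ee_rot: [1.976, 2.402, 0.06]
force: [-1.1, 0.2, -6.3]
width: 0.127
gripper_force: 45.0
```

Call:
send_rows([
  [0,[0,0,0.5],[0,0,0]],
  [0,[0,0,0],[0,0,0]],
  [0,[0,0,0],[0,0,0]],
])

```text
clock: 11.75
position: [0.4636, -0.3043, 0.2116]
ee_rot: [1.979, 2.398, 0.06]
force: [0.4, -1.4, -7.2]
width: 0.125
gripper_force: 45.0
```

```bash
python3 - <<'E'
from h import *
s=arm.observe();print(s['joints'].round(2),(Ro.from_rotvec(s['ee_rot']).inv()*handR(YAW,22)).as_rotvec().round(3),s['clock'])
L=lipnow();print("lip",L,"in slot frame",Ro.from_euler('z',-11.3,degrees=True).apply(L-SLOT))
for n in ("scene","side","wrist"): cv2.imwrite(f"pics/{n}5.png",arm.get_image(n)[:,:,::-1])
c=np.zeros((600,800,3),np.uint8)
c[:400,:400]=cv2.resize(cv2.imread("pics/side5.png")[80:180,190:290],(400,400),interpolation=cv2.INTER_CUBIC)
c[:300,400:]=cv2.resize(cv2.imread("pics/scene5.png")[170:275,110:250],(400,300),interpolation=cv2.INTER_CUBIC)
c[300:,400:]=cv2.resize(cv2.imread("pics/wrist5.png"),(400,300))
cv2.imwrite("pics/c5.png",c)
E
```

```text
[-0.2   0.44  1.    1.85 -0.47  1.06  1.17] [-0.002  0.    -0.007] 11.75
lip [ 0.57708779 -0.28236544  0.14458213] in slot frame [-0.00547643 -0.00233768  0.02958213]
```

View pics/c5.png

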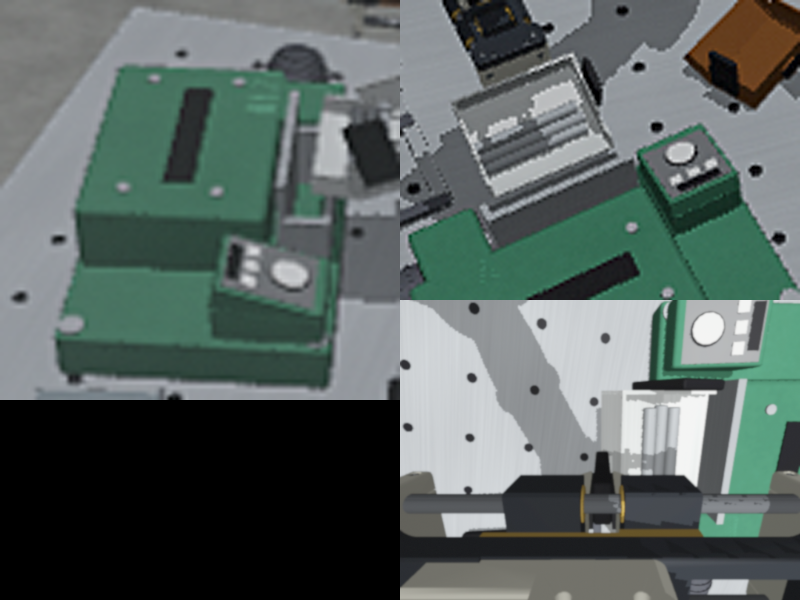

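The scene crop shows the tray lip parallel to and just in front of the backstop, with its edge from about (487,200) to (614,152). In the wrist crop the lip at x≈710 has the dark slot band to its right, from 717 to 735. I'll compare these with the projections.

```bash
python3 - <<'E'
from h import *
L=lipnow();M=Ro.from_euler('z',11.3,degrees=True)
inv=lambda u:(400+(u[0]-110)/.35,(u[1]-170)/.35)
for dy in(-.07,.07): print("lip end",dy,np.round(inv(proj(P['scene'],L+M.apply([0,dy,0]))),0))
for dx in (.018,.024):
  for dy in(-.083,.083): print("backstop top",dx,dy,np.round(inv(proj(P['scene'],SLOT+M.apply([dx,dy,.04]))),0))
p=arm.camera_params("wrist");w=lambda X:np.round(np.array(proj(p,X))/1.28+[400,300],0)
print("wrist: lip+70",w(L+M.apply([0,.07,0])),"lip0",w(L),"stop top +83",w(SLOT+M.apply([.018,.083,.04])),"stop 0",w(SLOT+M.apply([.018,0,.04])),"front wall inner 75",w(SLOT+M.apply([-.018,.075,0])),"key",w([.5627,-.1409,.0966]))
T=SLOT-.005*MX
b=T+[0,0,.012];c=T+[0,0,.007]
s=path(line(L,22,b,25,4)+line(b,25,c,40,10)+[(c,40)]+line(c,40,c,53,6))
E
```

```text
lip end -0.07 [490. 197.]
lip end 0.07 [611. 145.]
backstop top 0.018 -0.083 [486. 212.]
backstop top 0.018 0.083 [631. 149.]
backstop top 0.024 -0.083 [488. 217.]
backstop top 0.024 0.083 [633. 153.]
wrist: lip+70 [707. 394.] lip0 [700. 457.] stop top +83 [737. 377.] stop 0 [725. 457.] front wall inner 75 [684. 387.] key [704. 331.]
[0, [-0.0, 0.1, 0.3], [0.01, 0.0, -0.01]]
[0, [0.0, 0.0, 0.3], [0.01, 0.0, 0.0]]
[0, [0.1, 0.1, 0.3], [0.02, 0.0, 0.0]]
[0, [0.1, 0.1, 0.3], [0.01, 0.0, 0.0]]
[0, [-0.0, 0.2, -0.2], [0.03, 0.0, 0.0]]
[0, [-0.0, 0.2, -0.3], [0.02, 0.0, 0.0]]
[0, [-0.0, 0.2, -0.2], [0.03, 0.0, 0.0]]
[0, [-0.0, 0.2, -0.2], [0.03, 0.0, 0.0]]
[0, [-0.0, 0.2, -0.3], [0.02, 0.0, 0.0]]
[0, [-0.0, 0.2, -0.2], [0.03, 0.0, 0.0]]
[0, [-0.0, 0.2, -0.3], [0.02, 0.0, 0.0]]
[0, [-0.0, 0.2, -0.2], [0.03, 0.0, 0.0]]
[0, [-0.0, 0.2, -0.2], [0.03, 0.0, 0.0]]
[0, [-0.0, 0.2, -0.3], [0.02, 0.0, 0.0]]
[0, [-0.0, 0.0, 0.0], [0.0, 0.0, 0.0]]
[0, [-0.0, 0.3, -0.4], [0.04, 0.0, 0.0]]
[0, [-0.0, 0.3, -0.4], [0.04, 0.0, 0.0]]
[0, [-0.0, 0.3, -0.4], [0.04, 0.0, 0.0]]
[0, [-0.0, 0.2, -0.5], [0.03, 0.0, 0.0]]
[0, [-0.1, 0.3, -0.4], [0.04, 0.0, 0.0]]
[0, [0.0, 0.3, -0.4], [0.04, 0.0, 0.0]]
```

Call:
send_rows([
  [0,[0,0.1,0.3],[0.01,0,-0.01]],
  [0,[0,0,0.3],[0.01,0,0]],
  [0,[0.1,0.1,0.3],[0.02,0,0]],
  [0,[0.1,0.1,0.3],[0.01,0,0]],
  [0,[0,0.2,-0.2],[0.03,0,0]],
])

```text
clock: 12.4
position: [0.4685, -0.3006, 0.2009]
ee_rot: [-1.974, -2.417, 0.039]
force: [-0.5, 0.3, -7.0]
width: 0.127
gripper_force: 45.0
```

Call:
send_rows([
  [0,[0,0.2,-0.3],[0.02,0,0]],
  [0,[0,0.2,-0.2],[0.03,0,0]],
  [0,[0,0.2,-0.2],[0.03,0,0]],
  [0,[0,0.2,-0.3],[0.02,0,0]],
  [0,[0,0.2,-0.2],[0.03,0,0]],
])

```text
clock: 12.9
position: [0.4803, -0.2989, 0.2132]
ee_rot: [-1.919, -2.351, 0.192]
force: [-0.0, 0.2, -7.8]
width: 0.126
gripper_force: 45.0
```

Call:
send_rows([
  [0,[0,0.2,-0.3],[0.02,0,0]],
  [0,[0,0.2,-0.2],[0.03,0,0]],
  [0,[0,0.2,-0.2],[0.03,0,0]],
  [0,[0,0.2,-0.3],[0.02,0,0]],
  [0,[0,0,0],[0,0,0]],
])

```text
clock: 13.4
position: [0.4909, -0.2966, 0.2212]
ee_rot: [-1.872, -2.297, 0.302]
force: [1.0, -0.4, -3.9]
width: 0.127
gripper_force: 45.0
```

Call:
send_rows([
  [0,[0,0,0],[0,0,0]],
  [0,[0,0.3,-0.4],[0.04,0,0]],
  [0,[0,0.3,-0.4],[0.04,0,0]],
  [0,[0,0.3,-0.4],[0.04,0,0]],
  [0,[0,0.2,-0.5],[0.03,0,0]],
])

```text
clock: 13.9
position: [0.5052, -0.2937, 0.234]
ee_rot: [-1.801, -2.205, 0.46]
force: [0.7, 0.4, -2.5]
width: 0.125
gripper_force: 45.0
```

Call:
send_rows([
  [0,[-0.1,0.3,-0.4],[0.04,0,0]],
  [0,[0,0.3,-0.4],[0.04,0,0]],
  [0,[0,0,0],[0,0,0]],
  [0,[0,0,0],[0,0,0]],
  [0,[0,0,0],[0,0,0]],
])

```text
clock: 14.4
position: [0.5131, -0.2934, 0.2389]
ee_rot: [-1.762, -2.155, 0.539]
force: [0.0, 0.1, -2.8]
width: 0.129
gripper_force: 45.0
```

```bash
python3 - <<'E'
from h import *
s=arm.observe();print(s['joints'].round(2),s['force'].round(1),s['clock'])
L=lipnow();print("lip in slot frame",Ro.from_euler('z',-11.3,degrees=True).apply(L-SLOT).round(4))
for n in ("scene","side","wrist"): cv2.imwrite(f"pics/{n}6.png",arm.get_image(n)[:,:,::-1])
E
```

```text
[-0.22  0.81  1.    1.36 -0.27  1.61  0.96] [ 0.   0.1 -2.8] 14.4
lip in slot frame [-0.0057 -0.0005  0.007 ]
```

The carried force fell from 7 N to 2.7 N, which is the empty tray, so all three pins are out. Next I check where the clamp lies and plan the retreat.

```bash
python3 - <<'E'
from h import *
for u in [(462,183),(468,208),(558,210),(556,186),(523,183)]: print("clamp",plane(P['side'],np.array(u)*.64,.015).round(3))
for u in [(122,305),(157,300),(198,385),(155,390),(140,340)]: print("clamp sc",plane(P['scene'],np.array(u)*.64,.015).round(3))
w=cv2.imread("pics/wrist6.png");s=cv2.imread("pics/side6.png")
L=lipnow();up=L+[0,0,.07];bk=SLOT-.16*MX+.065*MX;bk[2]=.2
path(line(L,53,up,53,4)+line(up,53,bk,0,12))
lo=bk.copy();lo[2]=.026;print(lipTCP(lo,0))
E
```

```text
clamp [ 0.51  -0.502  0.015]
clamp [ 0.468 -0.387  0.015]
clamp [ 0.233 -0.445  0.015]
clamp [ 0.25  -0.56   0.015]
clamp [ 0.342 -0.55   0.015]
clamp sc [ 0.245 -0.552  0.015]
clamp sc [ 0.255 -0.473  0.015]
clamp sc [ 0.517 -0.414  0.015]
clamp sc [ 0.501 -0.503  0.015]
clamp sc [ 0.359 -0.522  0.015]
[0, [0.0, -0.8, -1.5], [-0.0, 0.0, 0.0]]
[0, [0.0, -0.8, -1.6], [-0.0, 0.0, 0.0]]
[0, [0.0, -0.9, -1.5], [-0.0, 0.0, 0.0]]
[0, [0.0, -0.8, -1.6], [-0.0, 0.0, 0.0]]
[0, [0.0, -1.2, 1.2], [-0.08, 0.0, 0.0]]
[0, [0.0, -1.3, 1.1], [-0.07, 0.0, 0.0]]
[0, [0.0, -1.2, 1.1], [-0.08, 0.0, 0.0]]
[0, [0.0, -1.3, 1.0], [-0.08, 0.0, 0.0]]
[0, [0.0, -1.2, 1.0], [-0.08, 0.0, 0.0]]
[0, [0.1, -1.3, 0.8], [-0.07, 0.0, 0.0]]
[0, [-0.0, -1.3, 0.9], [-0.08, 0.0, 0.0]]
[0, [-0.0, -1.3, 0.8], [-0.08, 0.0, 0.0]]
[0, [-0.0, -1.2, 0.7], [-0.07, 0.0, 0.0]]
[0, [-0.0, -1.3, 0.7], [-0.08, -0.0, 0.0]]
[0, [-0.0, -1.2, 0.6], [-0.08, -0.0, 0.0]]
[0, [-0.0, -1.2, 0.5], [-0.08, -0.0, 0.0]]
[ 0.35906968 -0.32354367  0.0446    ]
```

```bash
python3 - <<'E'
from h import *
L=lipnow();up=L+[0,0,.07];bk=np.array([.4888,-.2423,.19])
s=path(line(L,53,up,53,4)+line(up,53,bk,0,12))
lo=bk.copy();lo[2]=.027;print(lipTCP(lo,0))
path(line(bk,0,lo,0,8),s)
E
```

```text
[0, [0.0, -0.8, -1.5], [-0.0, 0.0, 0.0]]
[0, [0.0, -0.8, -1.6], [-0.0, 0.0, 0.0]]
[0, [0.0, -0.9, -1.5], [-0.0, 0.0, 0.0]]
[0, [0.0, -0.8, -1.6], [-0.0, 0.0, 0.0]]
[0, [0.5, -1.1, 1.2], [-0.08, 0.0, 0.0]]
[0, [0.4, -1.1, 1.2], [-0.07, 0.0, 0.0]]
[0, [0.5, -1.2, 1.1], [-0.08, 0.0, 0.0]]
[0, [0.4, -1.1, 1.1], [-0.08, 0.0, 0.0]]
[0, [0.5, -1.2, 1.0], [-0.08, 0.0, 0.0]]
[0, [0.5, -1.2, 1.0], [-0.07, 0.0, 0.0]]
[0, [0.4, -1.1, 0.9], [-0.08, 0.0, 0.0]]
[0, [0.5, -1.2, 0.9], [-0.08, 0.0, 0.0]]
[0, [0.4, -1.2, 0.8], [-0.07, 0.0, 0.0]]
[0, [0.5, -1.2, 0.7], [-0.08, -0.0, 0.0]]
[0, [0.5, -1.1, 0.8], [-0.08, -0.0, 0.0]]
[0, [0.4, -1.2, 0.6], [-0.08, -0.0, 0.0]]
[ 0.35906468 -0.26822367  0.0456    ]
[0, [0.0, -0.8, 1.9], [0.0, -0.0, 0.0]]
[0, [0.0, -0.9, 1.8], [0.0, -0.0, 0.0]]
[0, [0.0, -0.9, 1.9], [0.0, -0.0, 0.0]]
[0, [0.0, -0.8, 1.8], [0.0, -0.0, 0.0]]
[0, [0.0, -0.9, 1.8], [0.0, -0.0, 0.0]]
[0, [0.0, -0.9, 1.9], [0.0, -0.0, 0.0]]
[0, [0.0, -0.8, 1.8], [0.0, -0.0, 0.0]]
[0, [0.0, -0.9, 1.9], [0.0, -0.0, 0.0]]
```

Call:
send_rows([
  [0,[0,-0.8,-1.5],[0,0,0]],
  [0,[0,-0.8,-1.6],[0,0,0]],
  [0,[0,-0.9,-1.5],[0,0,0]],
  [0,[0,-0.8,-1.6],[0,0,0]],
  [0,[0.5,-1.1,1.2],[-0.08,0,0]],
])

```text
clock: 15.05
position: [0.5012, -0.2907, 0.3039]
ee_rot: [-1.798, -2.213, 0.461]
force: [0.7, -0.0, -2.8]
width: 0.124
gripper_force: 45.0
```

Call:
send_rows([
  [0,[0.4,-1.1,1.2],[-0.07,0,0]],
  [0,[0.5,-1.2,1.1],[-0.08,0,0]],
  [0,[0.4,-1.1,1.1],[-0.08,0,0]],
  [0,[0.5,-1.2,1.0],[-0.08,0,0]],
  [0,[0.5,-1.2,1.0],[-0.07,0,0]],
])

```text
clock: 15.55
position: [0.4233, -0.2827, 0.266]
ee_rot: [-1.978, -2.42, 0.032]
force: [-0.3, -0.4, -1.9]
width: 0.131
gripper_force: 45.0
```

Call:
send_rows([
  [0,[0.4,-1.1,0.9],[-0.08,0,0]],
  [0,[0.5,-1.2,0.9],[-0.08,0,0]],
  [0,[0.4,-1.2,0.8],[-0.07,0,0]],
  [0,[0.5,-1.2,0.7],[-0.08,0,0]],
  [0,[0.5,-1.1,0.8],[-0.08,0,0]],
])

```text
clock: 16.05
position: [0.3676, -0.2704, 0.2184]
ee_rot: [1.823, 2.232, 0.41]
force: [1.0, 0.1, -2.3]
width: 0.129
gripper_force: 45.0
```

Call:
send_rows([
  [0,[0.4,-1.2,0.6],[-0.08,0,0]],
  [0,[0,0,0],[0,0,0]],
  [0,[0,0,0],[0,0,0]],
])

```text
clock: 16.35
position: [0.3581, -0.2686, 0.2085]
ee_rot: [1.788, 2.185, 0.488]
force: [0.7, -0.8, -2.9]
width: 0.128
gripper_force: 45.0
```

```bash
python3 - <<'E'
from h import *
s=arm.observe();print(s['joints'].round(2),s['force'].round(1),s['clock'],(Ro.from_rotvec(s['ee_rot']).inv()*handR(YAW,0)).as_rotvec().round(3))
L=lipnow();lo=np.array([.4888,-.2423,.027])
path(line(L,0,lo,0,8))
for n in ("scene","side"): cv2.imwrite(f"pics/{n}7.png",arm.get_image(n)[:,:,::-1])
c=np.zeros((600,800,3),np.uint8)
c[:600,:400]=cv2.resize(cv2.imread("pics/side7.png")[90:150,240:280],(400,600),interpolation=cv2.INTER_CUBIC)
c[:400,400:]=cv2.resize(cv2.imread("pics/scene7.png")[175:275,110:210],(400,400),interpolation=cv2.INTER_CUBIC)
cv2.imwrite("pics/c7.png",c)
E
```

```text
[-0.2   0.05  1.12  2.28 -0.67  0.75  1.59] [ 0.7 -0.8 -2.9] 16.35 [ 0.003 -0.001  0.001]
[0, [0.0, -0.8, 1.8], [0.0, -0.0, 0.0]]
[0, [0.0, -0.9, 1.9], [0.0, -0.0, 0.0]]
[0, [0.0, -0.9, 1.8], [0.0, -0.0, 0.0]]
[0, [0.0, -0.8, 1.9], [0.0, -0.0, 0.0]]
[0, [0.0, -0.9, 1.8], [0.0, -0.0, 0.0]]
[0, [0.0, -0.8, 1.9], [0.0, -0.0, 0.0]]
[0, [0.0, -0.9, 1.8], [0.0, -0.0, 0.0]]
[0, [0.0, -0.8, 1.9], [0.0, -0.0, 0.0]]
```

View pics/c7.png

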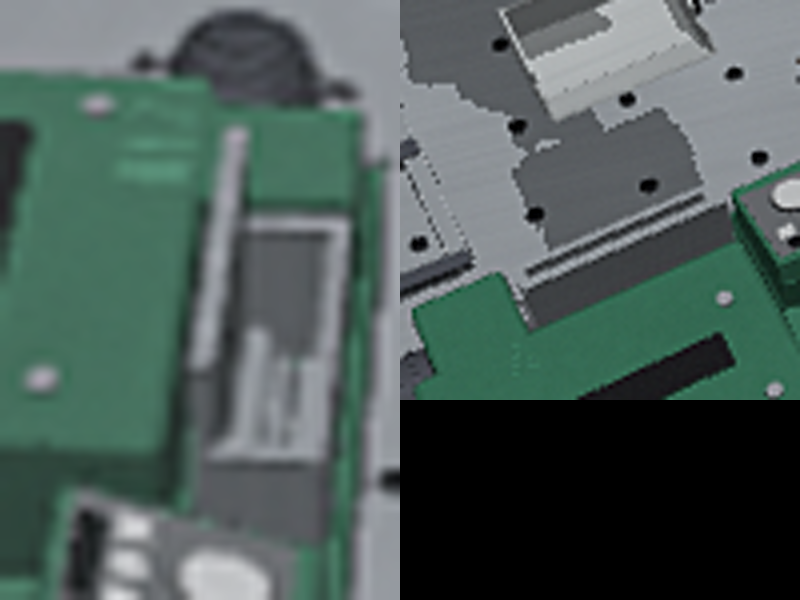

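The side crop shows the pins lying flat and parallel in the slot at (245–315, 330–450), and the tray is empty. I'll lower the tray to the bench.

Call:
send_rows([
  [0,[0,-0.8,1.8],[0,0,0]],
  [0,[0,-0.9,1.9],[0,0,0]],
  [0,[0,-0.9,1.8],[0,0,0]],
  [0,[0,-0.8,1.9],[0,0,0]],
  [0,[0,-0.9,1.8],[0,0,0]],
])

```text
clock: 16.95
position: [0.3606, -0.2685, 0.106]
ee_rot: [1.782, 2.19, 0.487]
force: [0.9, -0.4, -2.6]
width: 0.125
gripper_force: 45.0
```

Call:
send_rows([
  [0,[0,-0.8,1.9],[0,0,0]],
  [0,[0,-0.9,1.8],[0,0,0]],
  [0,[0,-0.4,0.9],[0,0,0]],
  [0,[0,0,0],[0,0,0]],
  [0,[0,0,0],[0,0,0]],
])

```text
clock: 17.45
position: [0.3584, -0.2694, 0.0647]
ee_rot: [1.793, 2.19, 0.49]
force: [0.5, -0.0, -1.0]
width: 0.129
gripper_force: 45.0
```

```bash
python3 - <<'E'
from h import *
s=arm.observe();print(s['joints'].round(2),s['position'],s['force'].round(1),s['clock'],(Ro.from_rotvec(s['ee_rot']).inv()*handR(YAW,0)).as_rotvec().round(3),lipnow())
E
```

```text
[ 0.47  0.38  0.46  2.41 -1.31  0.57  2.28] [ 0.35843392 -0.2694481   0.06470826] [ 0.5 -0.  -1. ] 17.45 [-0.001 -0.007 -0.   ] [ 0.48805158 -0.24305922  0.04594288]
```

```bash
python3 - <<'E'
from h import *
L=lipnow();a=L+.028*MX;b=a.copy();b[2]=.0275
s=path(line(L,0,a,0,3)+line(a,0,b,0,2))
E
```

```text
[0, [0.0, 0.8, 0.4], [-0.0, -0.01, -0.0]]
[0, [0.0, 0.9, 0.4], [-0.0, 0.0, -0.0]]
[0, [0.0, 0.8, 0.4], [-0.0, 0.0, -0.0]]
[0, [0.1, -0.4, 0.8], [-0.0, 0.0, -0.0]]
[0, [-0.0, -0.3, 0.9], [-0.0, 0.0, -0.0]]
```

Call:
send_rows([
  [0,[0,0.8,0.4],[0,0,0]],
  [0,[0,0.9,0.4],[0,0,0]],
  [0,[0,0.8,0.4],[0,0,0]],
  [0,[0,0,0],[0,0,0]],
])

```text
clock: 17.85
position: [0.387, -0.2623, 0.0643]
ee_rot: [1.788, 2.194, 0.49]
force: [-0.1, -0.0, -1.7]
width: 0.127
gripper_force: 45.0
```

```bash
python3 - <<'E'
from h import *
s=arm.observe();print(s['joints'].round(2),s['position'],s['force'].round(1),s['clock'],(Ro.from_rotvec(s['ee_rot']).inv()*handR(YAW,0)).as_rotvec().round(3),lipnow())
E
```

```text
[ 0.45  0.39  0.39  2.38 -1.31  0.53  2.21] [ 0.3870494  -0.26228298  0.06429539] [-0.1 -0.  -1.7] 17.85 [-0.001 -0.008  0.004] [ 0.51655567 -0.23536556  0.04551168]
```

Call:
send_rows([
  [0,[0,-0.3,0.7],[0,0,0]],
  [0,[0,-0.3,0.6],[0,0,0]],
  [0,[0,0,0],[0,0,0]],
])

```text
clock: 18.15
position: [0.3848, -0.2625, 0.0492]
ee_rot: [1.793, 2.191, 0.491]
force: [-0.4, 1.1, -3.0]
width: 0.127
gripper_force: 45.0
```

```bash
python3 - <<'E'
from h import *
s=arm.observe();print(s['joints'].round(2),s['position'],s['force'].round(1),s['clock'],(Ro.from_rotvec(s['ee_rot']).inv()*handR(YAW,0)).as_rotvec().round(3),lipnow())
E
```

```text
[ 0.69  0.41  0.09  2.38 -1.31  0.41  2.21] [ 0.38477604 -0.26251138  0.04924387] [-0.4  1.1 -3. ] 18.15 [-0.002 -0.009  0.   ] [ 0.51435116 -0.23598569  0.03037792]
```

Call:
send_rows([
  [0,[0,-0.2,0.4],[0,0,0]],
  [0,[0,0,0.1],[0,0,0]],
  [0,[0,0,0],[0,0,0]],
])

```text
clock: 18.45
position: [0.3851, -0.2628, 0.0448]
ee_rot: [1.793, 2.19, 0.49]
force: [-4.8, 1.0, 6.7]
width: 0.127
gripper_force: 45.0
```

```bash
python3 - <<'E'
from h import *
s=arm.observe();print(s['joints'].round(2),s['position'],s['force'].round(1),s['clock'],(Ro.from_rotvec(s['ee_rot']).inv()*handR(YAW,0)).as_rotvec().round(3),lipnow())
E
```

```text
[ 0.76  0.42  0.    2.37 -1.31  0.37  2.21] [ 0.38511763 -0.26283628  0.04482159] [-4.8  1.   6.7] 18.45 [-0.001 -0.007  0.   ] [ 0.51471764 -0.2363681   0.02604601]
```

Call:
send_rows([
  [3.5,[0,0,0],[0,0,0]],
  [3.5,[0,0,0],[0,0,0]],
  [3.5,[0,0,0],[0,0,0]],
  [3.5,[0,0,0],[0,0,0]],
])

```text
clock: 18.85
position: [0.3857, -0.2626, 0.0443]
ee_rot: [1.792, 2.192, 0.49]
force: [0.0, -1.2, -0.1]
width: 0.37
gripper_force: 0.0
```

Call:
send_rows([
  [3.5,[0,0,-2],[0,0,0]],
  [3.5,[0,0,-3],[0,0,0]],
  [3.5,[0,0,-4],[0,0,0]],
  [3.5,[0,0,-4],[0,0,0]],
  [3.5,[0,0,-4],[0,0,0]],
])

```text
clock: 19.35
position: [0.3143, -0.2777, 0.1997]
ee_rot: [1.794, 2.192, 0.489]
force: [1.7, 0.1, 0.7]
width: 0.384
gripper_force: 0.0
```

```bash
python3 - <<'E'
from h import *
s=arm.observe();print(s['joints'].round(2),s['clock'])
n=np.array([-np.sin(np.radians(15)),0,np.cos(np.radians(15))]);M=Ro.from_euler('z',11.3,degrees=True)
k=np.array([.5635,-.1405,.0966]);nz=M.apply(n)
R=handR(YAW,0,15)  # tool z leaning along MX
print(R.as_matrix()[:,2],-nz)
e=plan(k+.06*nz+[0,0,.05],R,10)
plan(k+.015*nz,R,5,e)
for nme in ("scene","side"): cv2.imwrite(f"pics/{nme}8.png",arm.get_image(nme)[:,:,::-1])
E
```

```text
[ 0.65  0.05  0.31  2.28 -0.63  0.74  1.61] 19.35
[ 0.25380175  0.05071459 -0.96592583] [ 0.25380175  0.05071459 -0.96592583]
([0.8, 2.3, 1.0], [0.017, -0.001, 0.0])
([0.9, 2.4, 1.0], [0.017, -0.001, 0.0])
([0.8, 2.4, 1.0], [0.017, -0.001, 0.0])
([0.9, 2.4, 0.9], [0.017, -0.001, 0.0])
([0.9, 2.4, 0.9], [0.017, -0.001, 0.0])
([0.8, 2.4, 0.8], [0.017, -0.001, 0.0])
([0.9, 2.4, 0.8], [0.017, -0.001, 0.0])
([0.8, 2.5, 0.7], [0.017, -0.001, 0.0])
([0.9, 2.4, 0.7], [0.017, -0.001, 0.0])
([0.8, 2.5, 0.7], [0.017, -0.001, 0.0])
end [ 0.5483 -0.1438  0.2044]
([0.0, -0.3, 1.9], [0.0, 0.0, 0.0])
([0.0, -0.2, 1.8], [0.0, 0.0, 0.0])
([0.0, -0.3, 1.9], [0.0, 0.0, 0.0])
([0.0, -0.2, 1.9], [0.0, 0.0, 0.0])
([0.0, -0.3, 1.8], [0.0, 0.0, 0.0])
end [ 0.5597 -0.1417  0.1113]
```

Call:
send_rows([
  [0,[0.8,2.3,1.0],[0.017,0,0]],
  [0,[0.9,2.4,1.0],[0.017,0,0]],
  [0,[0.8,2.4,1.0],[0.017,0,0]],
  [0,[0.9,2.4,0.9],[0.017,0,0]],
  [0,[0.9,2.4,0.9],[0.017,0,0]],
], force=10)

```text
clock: 19.95
position: [0.4335, -0.209, 0.2005]
ee_rot: [1.835, 2.245, 0.402]
force: [-0.7, -0.9, 0.4]
width: 0.018
gripper_force: 0.0
```

Call:
send_rows([
  [0,[0.8,2.4,0.8],[0.017,0,0]],
  [0,[0.9,2.4,0.8],[0.017,0,0]],
  [0,[0.8,2.5,0.7],[0.017,0,0]],
  [0,[0.9,2.4,0.7],[0.017,0,0]],
  [0,[0.8,2.5,0.7],[0.017,0,0]],
])

```text
clock: 20.45
position: [0.5498, -0.1423, 0.203]
ee_rot: [1.876, 2.296, 0.31]
force: [0.2, -0.5, -0.5]
width: 0.002
gripper_force: 0.0
```

Call:
send_rows([
  [0,[0,-0.3,1.9],[0,0,0]],
  [0,[0,-0.2,1.8],[0,0,0]],
  [0,[0,-0.3,1.9],[0,0,0]],
  [0,[0,0,0],[0,0,0]],
  [0,[0,0,0],[0,0,0]],
])

```text
clock: 20.95
position: [0.5556, -0.1415, 0.1473]
ee_rot: [1.876, 2.296, 0.311]
force: [-0.2, -0.9, 0.5]
width: 0.006
gripper_force: 0.0
```

```bash
python3 - <<'E'
from h import *
s=arm.observe();print(s['joints'].round(2),s['clock'],s['position'],s['force'].round(1),s['width'])
p=arm.camera_params("wrist");im=arm.get_image("wrist")
def blob(im,box,lo):
    x0,y0,x1,y1=box;c=im[y0:y1,x0:x1].astype(int);m=((c.min(2)>lo)&(c.max(2)-c.min(2)<20)).astype(np.uint8)
    n,l,st,ce=cv2.connectedComponentsWithStats(m)
    return sorted([(int(st[i,4]),(ce[i]+[x0,y0]).round(1).tolist(),st[i,2:4].tolist()) for i in range(1,n) if st[i,4]>30],reverse=True)[:4]
k=[.5635,-.1405,.0966];q=proj(p,k);print("key pred wrist",q)
x,y=q.astype(int);print(blob(im[:,:,:],(max(x-60,0),max(y-60,0),min(x+60,512),min(y+60,384)),215))
a=cv2.imread("pics/scene4.png");b=cv2.imread("pics/side4.png")
print(blob(a,(195,212,222,235),200),blob(b,(252,138,273,158),200))
n=Ro.from_euler('z',11.3,degrees=True).apply([-np.sin(np.radians(15)),0,np.cos(np.radians(15))])
print("normal gap",(s['position']-k)@n); plan(np.array(k)+.012*n,handR(YAW,0,15),2)
E
```

```text
[ 0.16  0.32  0.09  2.02 -0.27  0.59  0.65] 20.95 [ 0.55558702 -0.14151169  0.14728546] [-0.2 -0.9  0.5] 0.006400571593187942
key pred wrist [251.13680531 210.05835407]
[(223, [299.5, 182.5], [14, 16]), (137, [260.1, 196.0], [23, 11])]
[] []
normal gap 0.051018027679542235
([-0.0, -0.3, 2.0], [0.001, -0.004, 0.001])
([-0.0, -0.3, 2.0], [0.001, -0.004, 0.001])
end [ 0.5606 -0.1407  0.1079]
```

```bash
python3 - <<'E'
from h import *
def blob(im,box,lo):
    x0,y0,x1,y1=box;c=im[y0:y1,x0:x1].astype(int);m=((c.min(2)>lo)).astype(np.uint8)
    n,l,st,ce=cv2.connectedComponentsWithStats(m)
    i=1+st[1:,4].argmax();return (int(st[i,4]),(ce[i]+[x0,y0]),st[i,2:4].tolist())
r=[]
for lo in (150,170,185):
    a=blob(cv2.imread("pics/scene4.png"),(198,214,222,234),lo);b=blob(cv2.imread("pics/side4.png"),(254,140,271,157),lo)
    print(lo,a,b,tri(P['scene'],a[1],P['side'],b[1]).round(4))
w=arm.get_image("wrist");p=arm.camera_params("wrist")
for lo in (130,160,185): print(lo,blob(w,(220,160,285,235),lo))
E
```

```text
150 (55, array([207.72727273, 222.89090909]), [10, 7]) (45, array([261.84444444, 147.88888889]), [9, 7]) [ 0.5642 -0.1403  0.0999]
170 (50, array([207.84, 222.88]), [9, 7]) (37, array([262.05405405, 147.91891892]), [9, 6]) [ 0.5637 -0.1401  0.0996]
185 (31, array([207.77419355, 222.87096774]), [9, 7]) (29, array([262.        , 147.89655172]), [7, 5]) [ 0.5638 -0.1402  0.0997]
130 (1840, array([253.37880435, 176.95706522]), [65, 39])
160 (1079, array([252.88600556, 205.78683967]), [41, 34])
185 (957, array([253.22988506, 205.47962382]), [40, 32])
```

Call:
send_rows([
  [0,[0,-0.3,2.0],[0,0,0]],
  [0,[0,-0.2,1.6],[0,0,0]],
  [0,[0,0,0.4],[0,0,0]],
  [0,[0,0,0],[0,0,0]],
  [0,[0,0,0],[0,0,0]],
])

```text
clock: 21.55
position: [0.562, -0.1406, 0.1089]
ee_rot: [1.875, 2.293, 0.312]
force: [0.3, 0.0, -0.4]
width: 0.007
gripper_force: 0.0
```

Call:
send_rows([
  [0,[0,0,0.3],[0,0,0]],
  [0,[0,0,0],[0,0,0]],
])

```text
clock: 21.75
position: [0.5625, -0.1402, 0.1053]
ee_rot: [1.875, 2.294, 0.312]
force: [-0.1, 0.7, 0.2]
width: -0.003
gripper_force: 0.0
```

Call:
send_rows([
  [0,[0,0,0.2],[0,0,0]],
  [0,[0,0,0],[0,0,0]],
])

```text
clock: 21.95
position: [0.5627, -0.1401, 0.1029]
ee_rot: [1.875, 2.295, 0.311]
force: [0.2, -1.0, 0.5]
width: 0.004
gripper_force: 0.0
```

Call:
send_rows([
  [0,[0,0,0.2],[0,0,0]],
  [0,[0,0,0],[0,0,0]],
])

```text
clock: 22.15
position: [0.5633, -0.14, 0.101]
ee_rot: [1.875, 2.294, 0.311]
force: [-0.1, -1.1, 0.6]
width: 0.003
gripper_force: 0.5
```

Call:
send_rows([
  [0,[0,0,0.1],[0,0,0]],
  [0,[0,0,0],[0,0,0]],
])

```text
clock: 22.35
position: [0.5636, -0.14, 0.1002]
ee_rot: [1.875, 2.294, 0.312]
force: [-0.7, -0.3, 4.0]
width: 0.006
gripper_force: 1.9
```

Call:
send_rows([
  [0,[0,0,0.1],[0,0,0]],
  [0,[0,0,0],[0,0,0]],
])

```text
clock: 22.55
position: [0.5637, -0.1399, 0.0993]
ee_rot: [1.875, 2.294, 0.312]
force: [-3.1, 0.1, 7.2]
width: 0.006
gripper_force: 3.6
```

Contact is at the key. I press a little more until it resists firmly, hold, and retreat.

Call:
send_rows([
  [0,[0,0,0.1],[0,0,0]],
  [0,[0,0,0],[0,0,0]],
  [0,[0,0,0],[0,0,0]],
  [0,[0,0,0],[0,0,0]],
])

```text
clock: 22.95
position: [0.5639, -0.14, 0.0991]
ee_rot: [1.875, 2.294, 0.312]
force: [-7.7, 0.1, 15.7]
width: 0.004
gripper_force: 8.3
```

Call:
send_rows([
  [0,[0,0,-1],[0,0,0]],
  [0,[0,0,-3],[0,0,0]],
  [0,[0,0,-4],[0,0,0]],
  [0,[0,0,-4],[0,0,0]],
  [0,[0,0,0],[0,0,0]],
])

```text
clock: 23.45
position: [0.535, -0.1483, 0.2194]
ee_rot: [1.872, 2.288, 0.316]
force: [-0.3, -0.7, 0.4]
width: 0.005
gripper_force: 0.0
```

```bash
python3 - <<'E'
from h import *
s=arm.observe();print(s['clock'],s['position'].round(3),s['force'].round(1))
for n in ("side","scene"):
    im=arm.get_image(n)[:,:,::-1];cv2.imwrite(f"pics/{n}9.png",im)
    # pins region unchanged since pour; tray region unchanged since release; bystanders since start
    d=lambda k,u,r=8:round(float(np.abs(im[int(u[1])-r:int(u[1])+r,int(u[0])-r:int(u[0])+r].astype(int)-cv2.imread(f"pics/{k}.png")[int(u[1])-r:int(u[1])+r,int(u[0])-r:int(u[0])+r]).mean()),1)
    print(n,"pins",d(n+"7",proj(P[n],SLOT-[0,0,.05])),"tray",d(n+"8",proj(P[n],[.455,-.25,.02]),12),
      "brown",d(n+"0",proj(P[n],[.38,0,.03])),"clamp",d(n+"0",proj(P[n],[.36,-.47,.02])),"strips tab",d(n+"0",proj(P[n],[.548,.11,.07])),"hammer",d(n+"0",proj(P[n],[.297,.373,.02])))
E
```

```text
23.45 [ 0.535 -0.148  0.219] [-0.3 -0.7  0.4]
side pins 8.1 tray 29.3 brown 3.9 clamp 4.3 strips tab 3.2 hammer 3.0
scene pins 1.3 tray 43.3 brown 3.0 clamp 3.9 strips tab 4.0 hammer 4.6
```

```bash
python3 - <<'E'
from h import *
Rt=Ro.from_euler('z',YAW,degrees=True);mid=np.array([.5147,-.2364,0])-Rt.apply([0,.065,0]);print(mid)
for n in("side8","side9","scene8"):
    im=cv2.imread(f"pics/{n}.png");c=n[:-1]
    for nm,X in (("handle",[0,-.080,.072]),("tab",[-.074,0,.066]),("ramp",[0,.045,.02]),("floor",[0,-.01,.003]),("past lip",[0,.08,0])):
        u=proj(P[c],mid+Rt.apply(X)).round().astype(int);print(n,nm,u,im[u[1]-1:u[1]+2,u[0]-1:u[0]+2].mean((0,1)).round())
E
```

```text
[ 0.45096005 -0.2491365   0.        ]
side8 handle [318 143] [47. 44. 43.]
side8 tab [297 155] [45. 43. 41.]
side8 ramp [285 152] [178. 175. 171.]
side8 floor [299 156] [47. 45. 44.]
side8 past lip [276 155] [165. 159. 155.]
side9 handle [318 143] [42. 40. 38.]
side9 tab [297 155] [42. 40. 39.]
side9 ramp [285 152] [123. 120. 117.]
side9 floor [299 156] [43. 42. 40.]
side9 past lip [276 155] [116. 111. 108.]
scene8 handle [160 193] [18. 16. 16.]
scene8 tab [189 202] [9. 7. 7.]
scene8 ramp [176 227] [87. 83. 80.]
scene8 floor [171 219] [182. 180. 176.]
scene8 past lip [181 238] [66. 62. 61.]
```

The tray's handle, tab and floor show up where they should for an upright tray, so I'm handing in.

```bash
python3 -c "
from cell import arm
print(arm.sign_off())"
```

```text
the job is handed in; nothing more can be done
None
```

Job handed in at about 23.5 s: the three pins lie flat in the hopper slot, the empty tray stands upright on the bench clear of the rack, and the start key was pressed to its stop (about 17 N), with the bystanders unchanged by image comparison.

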